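# Load the drying balance with the pan lifter

## Task

Pick up the pan lifter, slide its flat tines under the steel sample pan on the pan rest and, keeping the pan level and steady, carry it into the drying balance and set it gently and centrally on the small round pan support; the gripper must not touch the pan. Draw the lifter out, lay it flat on the bench, then lower the heating hood gently until it is fully closed. Leave the other things on the bench alone.

Things in the scene. Friction and masses are not known exactly. Their poses are not given: they have to be found in the camera images.
- balance: Drying balance, white, fixed, 210 x 340 mm. Origin on the bench under its weighing chamber's centre; x from front (keys, -205 mm) to back (+135 mm), y to its left. Deck 70 mm above the bench from x = -100 mm back; ahead of it the key panel slopes down to 35 mm. A steel draught shield, radius 66 mm, 16 mm above the deck, rings the chamber, open to the front over 108 mm.
- support: Pan support in the middle of the chamber, on the delicate weighing cell: a steel disc 32 mm across and 3 mm thick on a 12 mm stem. Origin at the stem's foot on the deck; axes as the balance's.
- support_top (a point): Centre of the pan support's flat top, where the middle of the pan belongs: 26 mm above the deck, 96 mm above the bench. Axes as the balance's.
- hood (a joint): Angle of the white heating hood, hinged at the back of the balance: 0 = fully closed, about 1 rad = open as found (limit 1.3). It has a friction hinge (0.6 N m) and stays where it is left; pushing its handle down along its arc takes about 2 to 6 N.
- hood_hinge (a point): Middle of the hood's hinge line, 95 mm behind the chamber's centre and 85 mm above the bench; fixed. Axes as the balance's; the hinge line is its y.
- hood_handle (a point): Middle of the bar handle across the hood's front: bar 12 mm thick, 110 mm long, parallel to the hinge line, 35 mm ahead of the hood's front face, 215 mm from the hinge. The hood is a shell 180 mm square, 58 mm high. Closed, the bar's centre is 98 mm above the bench. The frame turns with the hood: x from handle towards hinge, y along the bar.
- rest: Low pan rest, fixed: two steel rods along x, 8 mm thick, 90 mm long, 36 mm wide over both, tops 34 mm and undersides 26 mm above the bench, on four 8 mm posts at x = +-30, y = +-14 mm, from a foot plate 80 x 44 x 6 mm. Origin on the bench under its middle. The lifter comes in along +x below the rods, its tines outside the posts.
- rest_top (a point): Middle of the pan rest, level with the tops of the rods. Axes as the rest's.
- pan: Shallow round steel sample pan, 80 mm across its flat bottom, 89 mm across the rim, 10 mm high, 36 to 59 g, with a thin white fibre disc lying in it as part of it. It lies loose on the pan rest's two rods, up to 8 mm along from the middle. Origin at the centre of its underside, z up.
- lifter: Pan lifter, loose on the bench, 120 g: black plastic grip from x = -60 to +50 mm, 18 mm wide, 32 mm high, with a 3 mm flat aluminium fork level with its underside. The fork's web, 74 mm wide, ends at x = 80 mm; two tines, each 12 mm wide, 50 mm apart inside, run on to x = 200 mm. Origin on the underside below the grip; x points to the tines, z up.
- lifter_grip (a point): Centre of the lifter's grip, 16 mm above its underside. Axes as the lifter's: x to the tines.
- lifter_seat (a point): Point between the tines, level with their upper faces, over which the middle of the pan should ride: 150 mm ahead of the grip's centre, 3 mm above the lifter's underside. Axes as the lifter's.
- tip_box: Bystander: black pipette-tip box with blue tips, 122 x 82 x 57 mm, origin under its centre. Leave alone.
- reagent: Bystander: amber reagent jar, 68 mm across, 125 mm high, origin under its centre. Leave alone.
- dishes: Bystander: stack of three clear culture dishes, 90 mm across, 48 mm high, origin under its centre. Leave alone.
There are look-alikes about, which are no part of the job. Of the things that look like the pan, the middle-sized one is meant.

How it is judged:
By the outcome, as a careful person would: the job done as asked, in the order asked, and still so for the second after the job is handed in, with the robot touching nothing.
It also fails if it takes over 72 s, if anything falls off the work surface, if the arm or the gripper's body presses on something with over 40 N, if the wrist force passes 120 N, or if a joint passes its speed limit or range.

## Robot

A 6-joint arm with a two-finger parallel gripper is mounted at the origin on the work surface. World frame = base frame: x ahead of the robot, y to its left, z up, the work surface at z = 0. Lengths are in m, angles in rad, forces in N, time in s.
With the tool pointing down it reaches from about 0.25 to 0.725 m from the base axis. Payload 4 kg.
Tool frame: the origin (TCP) lies on the centre line of the jaws, within the pads' length; the fingertips stand 17 mm ahead of it and the grasp point (between the pads) lies 2 mm behind it; z points along the fingers, x is the direction in which the jaws open and shut, and the axes are right-handed (so a half turn about z gives the same grasp; the last joint's range is limited). The gripper opens to 85 mm and grips with 20 to 120 N. Pads are 22 mm wide; open, the fingers measure 114 mm over their backs; the gripper's body (76 mm by 85 mm) begins 54 mm behind the grasp point. The pads swing forward as they close: fully open they stand 13 mm farther back than shut.
Start: joints at [-1.138, 0.241, 0.005, 1.335, 0, 1.571], TCP at [0.21, -0.454, 0.248] pointing down, gripper open.
Joint ranges: [-2.72, 2.72], [-1.05, 1.87], [-1.09, 1.28], [-1.99, 2.15], [-1.42, 1.44], [-3.14, 3.14]. Speed limits (rad/s): [2.79, 2.79, 3.14, 3.14, 3.14, 3.14].

## Interface

Orientations are given as a unit quaternion [x, y, z, w].
In Python, from workcell import bot gives the robot as it stands.
- The arm moves only by the tool jog_arm, never from a script. Its arguments are lists of equal length, an entry for each row: "jaw": the closure, from 0 (fully open) to 1 (shut); "linear": the shift along the tool's x, y, z in m, a list of three; "delta_rot": the turn, a rotation vector about the tool's x, y, z in degrees, a list of three. A call has exactly 8 rows; each row is the pose to reach, as a shift and turn from the pose commanded when the call began, along the tool's axes at that moment; what a row does not reach only later rows make up. A row lasts 1/12 s, in which the tool goes at most 41.7 mm and 7.16 degrees, less where a joint would pass 70% of its speed; a pose out of reach is approached as far as the arm can. A call with a gripper value outside its range is refused whole. The fingers move at their own pace and stop on an object; the grip force is fixed at half the most. Time passes only in rows, so rows that repeat a pose let the fingers close, or fill a call up. It gives the time, the measured TCP pose, the force and the opening at its end, in the units of the state.
- bot.get_obs(): the state, without advancing time (a new reading comes with each control period).
- bot.camera(name): name is "scene" or "top" or "wrist"; returns (picture, depth): 480x640x3 uint8, red, green, blue; 480x640 float32, m along the optical axis (not along the pixel's ray), 0 where there is no reading.
- bot.calibration(name): a dict with "fovy" (degrees; the focal length in pixels is half the picture's height over the tangent of half this angle, whatever the lens; pixels are square), "cx", "cy" (the principal point, pixels), "origin" and "orientation" of the camera in the world. Camera axes: x right, y down, z forward; pixel columns grow to the right and rows downward; lengths in m; the calibration is good to about 2 mm. A picture is of the moment at which its call begins: read the wrist's pose just before it. calibration takes no time and is no camera call; for the wrist camera it gives the pose at the moment of the call.
- bot.job_done(): hands the job in, once; it reports no verdict.
The state is a dict: "clock": time; "joint_pos": joint angles; "joint_vel": joint speeds; "tau": joint torques, N m; "eef_pos": TCP position; "tool_rot": TCP orientation; "ft_force": force on the tool from outside, world axes, zero at the start; "ft_torque": the same for the moment, N m; "grip_width": finger opening in m.
Only numpy, scipy, OpenCV 4.12 (cv2) and the standard library are available. Lean on these libraries where they do the work, as an engineer would, in place of code of your own. Each camera call takes 0.05 s, during which the arm holds its last target.

## Working session

There is one attempt and no reset: what is moved stays moved. The work goes in short steps, Python scripts to look and compute and a tool call to move; the robot and the scene stay as the last step left them, time stands still between calls to the robot, and variables do not carry over. Pictures are saved under pics/ and viewed, and the job is handed in when it is done.

Besides the shell and the picture viewer there is one more tool, called after "Request:" by a JSON object that holds its "name" and its "arguments". jog_arm: Moves the arm, as the interface text tells. Its arguments: {"type":"object","properties":{"jaw":{"type":"array","items":{"type":"number"}},"linear":{"type":"array","items":{"type":"array","items":{"type":"number"}}},"delta_rot":{"type":"array","items":{"type":"array","items":{"type":"number"}}}},"required":["jaw","linear","delta_rot"]}

```bash
mkdir -p pics; ls; python3 - <<'E'
from workcell import bot
import cv2,numpy as np
print(bot.get_obs())
for n in ["scene","top","wrist"]:
    c=bot.calibration(n);print(n,c)
    p,d=bot.camera(n)
    cv2.imwrite(f"pics/{n}0.png",p[:,:,::-1]);np.save(f"pics/{n}0.npy",d)
E
```

```text
pics
{'clock': 0.0, 'joint_pos': array([-1.13797766e+00,  2.41381596e-01,  3.72741496e-03,  1.33517134e+00,
       -3.25013370e-06,  1.57077692e+00]), 'joint_vel': array([ 0.00077851, -0.00126902, -0.00169811,  0.00057294,  0.00153703,
       -0.00095512]), 'tau': array([ 1.42580244e-03, -3.72320223e+01,  2.52407008e+01,  1.72856235e-02,
        1.71381653e-04,  3.21037639e-06]), 'eef_pos': array([ 0.20946962, -0.45336339,  0.24742979]), 'tool_rot': array([ 8.42450998e-01, -5.38772017e-01, -8.55615625e-04, -5.45285577e-04]), 'ft_force': array([ 0.13874128, -0.26133589, -0.12044078]), 'ft_torque': array([ 0.02037272, -0.05549712, -0.04300241]), 'grip_width': 0.08537272637525965}
scene {'fovy': 56.12113768497501, 'cx': 314.7990513790604, 'cy': 234.10251582872942, 'origin': array([ 1.15447072, -0.40493138,  0.62497039]), 'orientation': array([ 0.79472988,  0.39797998, -0.21437669, -0.40504197])}
top {'fovy': 42.67041450362499, 'cx': 319.3138250229251, 'cy': 246.5380852984239, 'origin': array([0.30412347, 0.01827478, 1.41000349]), 'orientation': array([-0.68201681,  0.72397396, -0.07644543,  0.06979163])}
wrist {'fovy': 58.88067617522999, 'cx': 320.2075887417144, 'cy': 237.66684959207186, 'origin': array([ 0.27356096, -0.42398004,  0.37326556]), 'orientation': array([ 0.83402416, -0.53332253, -0.07727925,  0.1183161 ])}
```

View pics/top0.png

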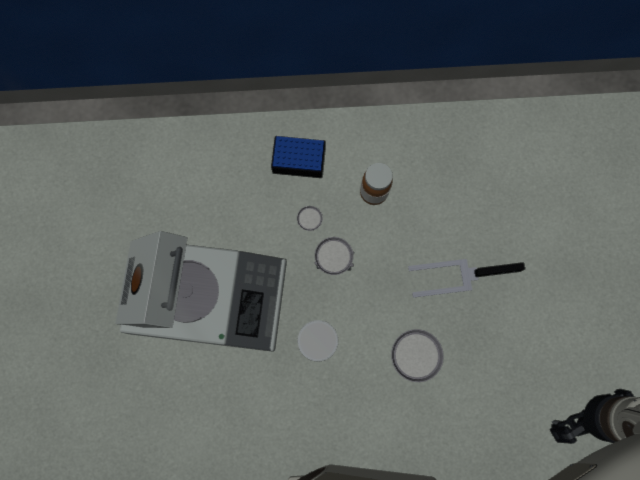

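View pics/scene0.png

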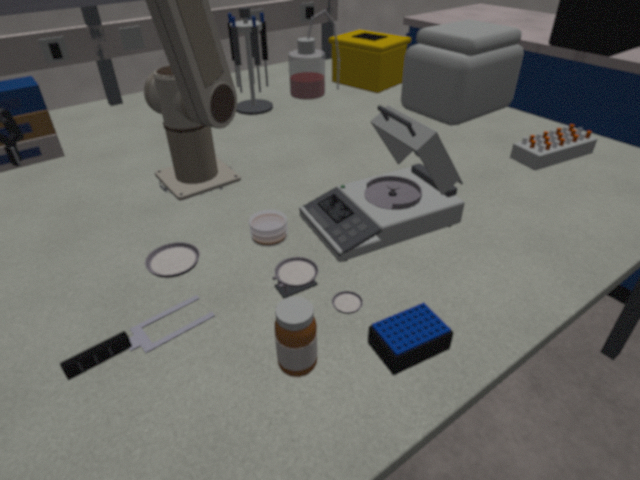

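View pics/wrist0.png

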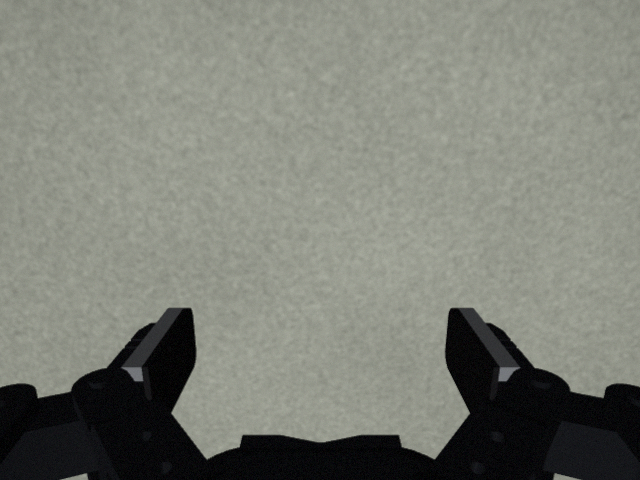

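```bash
cat > h.py <<'E'
import numpy as np,cv2
from scipy.spatial.transform import Rotation as R
def K(c):
    f=240/np.tan(np.radians(c["fovy"])/2); return f
def w(c,u,v,d):
    f=K(c); u=np.asarray(u,float);v=np.asarray(v,float)
    p=np.stack([(u-c["cx"])/f*d,(v-c["cy"])/f*d,d*np.ones_like(u)],-1)
    return p@R.from_quat(c["orientation"]).as_matrix().T+c["origin"]
def cloud(c,d):
    v,u=np.mgrid[:480,:640]; P=w(c,u,v,d); P[d==0]=np.nan; return P
def pz(c,u,v,z):
    r=w(c,u,v,1.0)-c["origin"]; return c["origin"]+r*((z-c["origin"][2])/r[...,2])[...,None]
def proj(c,P):
    q=(np.asarray(P)-c["origin"])@R.from_quat(c["orientation"]).as_matrix(); f=K(c)
    return np.stack([q[...,0]/q[...,2]*f+c["cx"],q[...,1]/q[...,2]*f+c["cy"]],-1)
E
python3 - <<'E'
from h import *
from workcell import bot
c=bot.calibration("top");d=np.load("pics/top0.npy");P=cloud(c,d)
for n,u,v in [("grip",500,269),("gripend",522,266),("tine",430,266),("pan",334,256),("panrim",334,239),("big",417,356),("small",310,218),("shield",190,292),("deck",225,260),("deck2",205,335),("bench",350,320),("handle",176,270),("jar",378,172),("tip",300,152),("dish",318,340)]:
    print(n,P[v,u].round(4),d[v,u])
p=cv2.imread("pics/top0.png")
a=cv2.resize(p[200:300,290:390],(600,600),interpolation=cv2.INTER_CUBIC)
cv2.imwrite("pics/t_pan.png",a)
cv2.imwrite("pics/t_lift.png",cv2.resize(p[240:315,400:535],(800,444),interpolation=cv2.INTER_CUBIC))
cv2.imwrite("pics/t_bal.png",cv2.resize(p[220:360,110:300],(800,589),interpolation=cv2.INTER_CUBIC))
E
```

```text
grip [ 0.5171 -0.4118  0.0293] 1.4015036
gripend [ 0.5199 -0.4603  0.0367] 1.3955855
tine [ 0.5381 -0.2584  0.0022] 1.4299976
pan [ 0.5688 -0.0356  0.034 ] 1.4016807
panrim [ 0.6079 -0.0381  0.0367] 1.4071641
big [ 0.3343 -0.2088  0.0037] 1.3858812
small [0.6681 0.0139 0.008 ] 1.4467777
shield [0.4966 0.2811 0.0958] 1.3214996
deck [0.5666 0.2072 0.0734] 1.3589714
deck2 [0.4048 0.2553 0.0708] 1.3274713
bench [ 0.4238 -0.0634  0.0069] 1.3988653
handle [0.5128 0.2699 0.2784] 1.146284
jar [ 0.7327 -0.1405  0.1256] 1.3473581
tip [0.8139 0.0282 0.0596] 1.4259508
dish [0.3808 0.0122 0.0478] 1.3488159
```

View pics/t_pan.png

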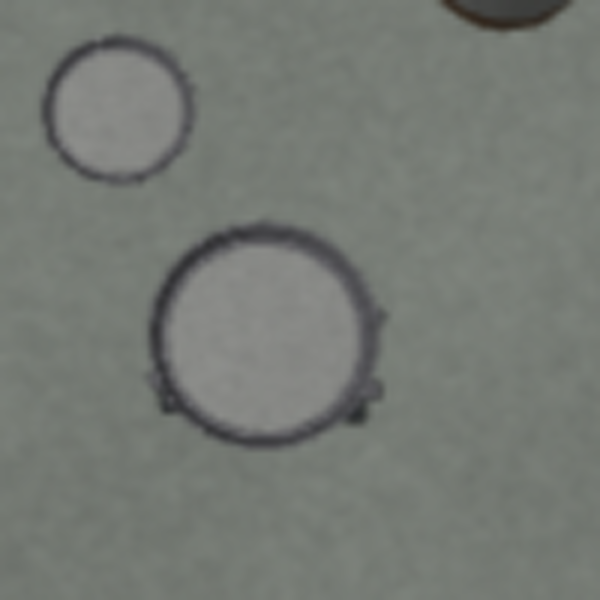

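View pics/t_lift.png

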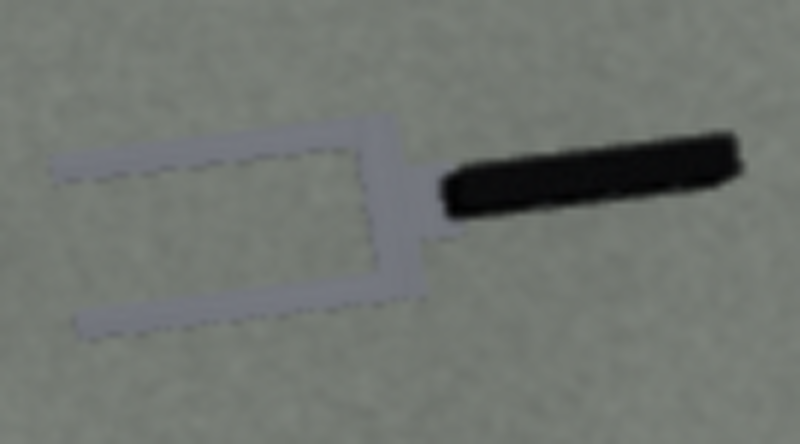

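View pics/t_bal.png

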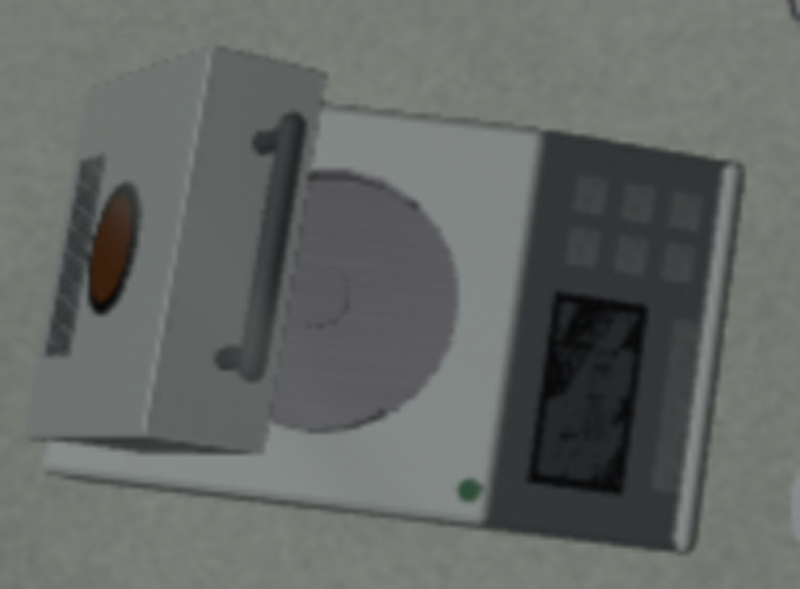

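```bash
python3 - <<'E'
from h import *
from workcell import bot
c=bot.calibration("top")
s=800/135
L=lambda x,y,z:pz(c,400+x/s-.0,240+y/s,z)
a=L(390,205,.003); t1=L(50,168,.003);t2=L(75,325,.003); w1=L(380,118,.003);w2=L(415,295,.003)
g1=L(445,195,.032);g2=L(735,158,.032)
m=(t1+t2)/2
for n,p in dict(t1=t1,t2=t2,w1=w1,w2=w2,g1=g1,g2=g2,m=m).items(): print(n,p.round(4))
for p,q in [(w1,t1),(w2,t2),(g2,g1)]:
    e=q-p; print(np.linalg.norm(e),np.degrees(np.arctan2(e[1],e[0])))
# balance: deck edges
s2=800/190
B=lambda x,y,z:pz(c,110+x/s2,220+y/s2,z)
print("deck corner back/right etc",B(545,130,.07),B(487,522,.07),B(45,470,.07))
f1,f2=B(740,165,.035),B(690,550,.035);print(f1,f2)
e=f1-f2;print(np.linalg.norm(e),np.degrees(np.arctan2(e[1],e[0])))
h1,h2=B(293,120,.279),B(250,375,.279);print("handle",h1,h2,np.linalg.norm(h1-h2))
s3=6
Q=lambda x,y,z:pz(c,290+x/s3,200+y/s3,z)
print("pan",Q(263,336,.044)," small ",Q(118,110,.01))
print("rods",Q(383,318,.03),Q(380,390,.03),Q(155,380,.03))
E
```

```text
t1 [ 0.5354 -0.2076  0.003 ]
t2 [ 0.4731 -0.2118  0.003 ]
w1 [ 0.5475 -0.3391  0.003 ]
w2 [ 0.4769 -0.3451  0.003 ]
g1 [ 0.5111 -0.3534  0.032 ]
g2 [ 0.5188 -0.4664  0.032 ]
m [ 0.5042 -0.2097  0.003 ]
0.13200042772803974 95.28721228155678
0.133359920693375 91.6383569244966
0.11328036803055617 93.90008467650496
deck corner back/right etc [0.58598376 0.17501183 0.07      ] [0.38301472 0.21145045 0.07      ] [0.42301026 0.43726436 0.07      ]
[0.5677901  0.07454716 0.035     ] [0.36419492 0.11072157 0.035     ]
0.20678390966587415 -10.075063277592559
handle [0.5532379  0.26258589 0.279     ] [0.4404357  0.28284036 0.279     ] 0.11460618706539079
pan [ 0.56693835 -0.03486004  0.044     ]  small  [0.66686155 0.01468949 0.01      ]
rods [ 0.57389787 -0.08159031  0.03      ] [ 0.54612434 -0.07845558  0.03      ] [0.55505981 0.00670596 0.03      ]
```

```bash
cat >> h.py <<'E'
def go(pos,yaw,obs,tilt=None):
    """delta to tool-down pose with tool-x azimuth yaw(deg)"""
    r0=R.from_quat(obs["tool_rot"]); y=np.radians(yaw)
    x=np.array([np.cos(y),np.sin(y),0]);z=np.array([0,0,-1.]);M=np.stack([x,np.cross(z,x),z],1)
    d=r0.inv().apply(np.array(pos)-obs["eef_pos"]); rv=(r0.inv()*R.from_matrix(M)).as_rotvec(degrees=True)
    print("t",round(obs["clock"],2),"pos",obs["eef_pos"].round(4),"linear mm",(d*1e3).round(1),"rot",rv.round(2),"F",obs["ft_force"].round(1),"w",round(obs["grip_width"],4))
E
python3 - <<'E'
from h import *
from workcell import bot
go([.5145,-.406,.25],4,bot.get_obs())
E
```

```text
t 0.15 pos [ 0.2095 -0.4535  0.2476] linear mm [  84.8 -296.8   -2.5] rot [-6.00e-02  8.00e-02 -6.92e+01] F [ 0.1  0.4 -0.4] w 0.0856
```

Request:
{"name": "jog_arm", "arguments": {"jaw": [0,0,0,0,0,0,0,0], "linear": [[0.01,-0.037,0],[0.021,-0.074,0],[0.031,-0.111,0],[0.042,-0.148,0],[0.053,-0.185,0],[0.063,-0.222,0],[0.074,-0.259,0],[0.085,-0.297,0]], "delta_rot": [[0,0,-6.9],[0,0,-13.8],[0,0,-20.7],[0,0,-27.6],[0,0,-34.5],[0,0,-41.4],[0,0,-48.3],[0,0,-55]]}}

```text
clock: 0.82
eef_pos: [0.5165, -0.4058, 0.2478]
tool_rot: [0.996, -0.086, -0.0, -0.0]
ft_force: [0.6, -0.9, 1.0]
grip_width: 0.0853
```

Request:
{"name": "jog_arm", "arguments": {"jaw": [0,0,0,0,0,0,0,0], "linear": [[0,0,0],[0,0,0],[0,0,0],[0,0,0],[0,0,0],[0,0,0],[0,0,0],[0,0,0]], "delta_rot": [[0,0,-7],[0,0,-14],[0,0,-14],[0,0,-14],[0,0,-14],[0,0,-14],[0,0,-14],[0,0,-14]]}}

```text
clock: 1.48
eef_pos: [0.5146, -0.4068, 0.2487]
tool_rot: [0.999, 0.032, 0.0, 0.0]
ft_force: [-0.1, -0.3, -0.2]
grip_width: 0.0852
```

```bash
python3 - <<'E'
from h import *
from workcell import bot
o=bot.get_obs();go([.5145,-.406,.25],4,o);c=bot.calibration("wrist");p,d=bot.camera("wrist")
cv2.imwrite("pics/w1.png",p[:,:,::-1]);np.save("pics/w1.npy",d)
import pickle;pickle.dump((o,c),open("pics/w1.pkl","wb"));print(c)
E
```

```text
t 1.48 pos [ 0.5146 -0.4068  0.2487] linear mm [-0.  -0.8 -1.3] rot [ 0.02 -0.02 -0.29] F [-0.1 -0.3 -0.2] w 0.0852
{'fovy': 58.88067617522999, 'cx': 320.2075887417144, 'cy': 237.66684959207186, 'origin': array([ 0.50942389, -0.33601306,  0.37446457]), 'orientation': array([0.98949112, 0.03196442, 0.00449002, 0.14094478])}
```

View pics/w1.png

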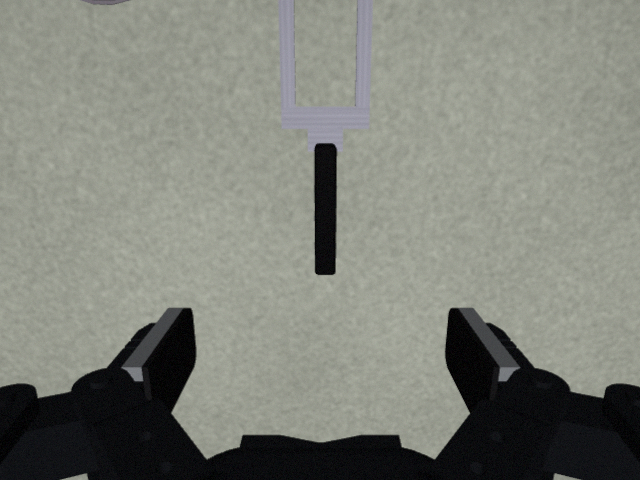

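```bash
python3 - <<'E'
from h import *
import pickle
o,c=pickle.load(open("pics/w1.pkl","rb"))
d=np.load("pics/w1.npy")
p=cv2.imread("pics/w1.png")
# grip mask
m=(p.max(2)<45).astype(np.uint8);m[290:]=0
n,l,st,ce=cv2.connectedComponentsWithStats(m);i=1+st[1:,4].argmax();print(st[i],ce[i])
v,u=np.where(l==i)
for v0 in (150,170,190,210,230,250,268):
    uu=u[v==v0];e=pz(c,np.array([uu.min()-.5,uu.max()+.5]),np.array([v0,v0]),.032);print(v0,e[:,:2].round(4).tolist(),e.mean(0).round(4))
print("ends",pz(c,325.5,143.5,.032),pz(c,325.5,273.5,.032), "bottom plane end", pz(c,325.5,143.5,.0))
g=p[...,:3].astype(int);
for v0 in (20,50,80): 
    row=(g[v0,:,0]-g[v0,:,1]); uu=np.where(row[250:400]>8)[0]+250; print(v0,uu.min(),uu.max(),pz(c,np.array([uu.min()-.5,uu.max()+.5]),np.array([v0,v0]),.003).mean(0).round(4))
print("web near/far edge",pz(c,325,128,.003),pz(c,325,107,.003))
print("tcp proj",proj(c,o["eef_pos"]))
E
```

```text
[ 315  144   21  131 2691] [324.84652546 208.38201412]
150 [[0.5066, -0.3636], [0.5232, -0.3625]] [ 0.5149 -0.3631  0.032 ]
170 [[0.5076, -0.3793], [0.5244, -0.3782]] [ 0.516  -0.3788  0.032 ]
190 [[0.5086, -0.3955], [0.5256, -0.3944]] [ 0.5171 -0.3949  0.032 ]
210 [[0.5096, -0.412], [0.5268, -0.4109]] [ 0.5182 -0.4115  0.032 ]
230 [[0.5106, -0.429], [0.5281, -0.4279]] [ 0.5194 -0.4285  0.032 ]
250 [[0.5117, -0.4465], [0.5286, -0.4455]] [ 0.5201 -0.446   0.032 ]
268 [[0.5127, -0.4627], [0.5298, -0.4616]] [ 0.5212 -0.4622  0.032 ]
ends [ 0.51498215 -0.35800698  0.032     ] [ 0.52241755 -0.46711397  0.032     ] bottom plane end [ 0.51550151 -0.3600621   0.        ]
20 279 371 [ 0.5086 -0.2644  0.003 ]
50 280 370 [ 0.51   -0.2863  0.003 ]
80 281 369 [ 0.5116 -0.309   0.003 ]
web near/far edge [ 0.51415797 -0.34709221  0.003     ] [ 0.51300839 -0.33014126  0.003     ]
tcp proj [321.99196403 337.5518837 ]
```

```bash
python3 - <<'E'
from h import *
from workcell import bot
go([.518,-.4085,.021],3.8,bot.get_obs())
E
```

```text
t 1.53 pos [ 0.5146 -0.4067  0.2487] linear mm [  3.2   1.9 227.7] rot [ 0.02 -0.02 -0.07] F [-0.8 -1.4  0. ] w 0.0856
```

Request:
{"name": "jog_arm", "arguments": {"jaw": [0,0,0,0,0,0,0,0], "linear": [[0.003,0.002,0.035],[0.003,0.002,0.07],[0.003,0.002,0.105],[0.003,0.002,0.14],[0.003,0.002,0.175],[0.003,0.002,0.2],[0.003,0.002,0.218],[0.003,0.002,0.226]], "delta_rot": [[0,0,0],[0,0,0],[0,0,0],[0,0,0],[0,0,0],[0,0,0],[0,0,0],[0,0,0]]}}

```text
clock: 2.2
eef_pos: [0.516, -0.4068, 0.0186]
tool_rot: [0.999, 0.033, -0.002, -0.002]
ft_force: [-0.7, -0.7, -0.9]
grip_width: 0.0853
```

Request:
{"name": "jog_arm", "arguments": {"jaw": [1,1,1,1,1,1,1,1], "linear": [[0,0,0],[0,0,0],[0,0,0],[0,0,0],[0,0,0],[0,0,0],[0,0,0],[0,0,0]], "delta_rot": [[0,0,0],[0,0,0],[0,0,0],[0,0,0],[0,0,0],[0,0,0],[0,0,0],[0,0,0]]}}

```text
clock: 2.87
eef_pos: [0.5191, -0.4091, 0.0241]
tool_rot: [0.999, 0.033, 0.001, 0.001]
ft_force: [0.2, 0.4, 6.6]
grip_width: 0.0173
```

```bash
python3 - <<'E'
from h import *
from workcell import bot
o=bot.get_obs();go([.518,-.4085,.021],3.8,o)
E
```

```text
t 2.87 pos [ 0.5191 -0.4091  0.0241] linear mm [-1.  -0.6  3.1] rot [ 0.13 -0.13 -0.  ] F [0.2 0.4 6.6] w 0.0173
```

Request:
{"name": "jog_arm", "arguments": {"jaw": [1,1,1,1,1,1,1,1], "linear": [[0,0,-0.005],[0,0,-0.015],[0,0,-0.03],[0,0,-0.05],[0,0,-0.065],[0,0,-0.075],[0,0,-0.08],[0,0,-0.08]], "delta_rot": [[0,0,0],[0,0,0],[0,0,0],[0,0,0],[0,0,0],[0,0,0],[0,0,0],[0,0,0]]}}

```text
clock: 3.53
eef_pos: [0.5186, -0.4087, 0.1038]
tool_rot: [0.999, 0.033, 0.001, 0.001]
ft_force: [0.0, 0.0, -1.1]
grip_width: 0.0174
```

```bash
cat >> h.py <<'E'
import pickle
def shot(name,cam="wrist"):
    from workcell import bot
    o=bot.get_obs();c=bot.calibration(cam);p,d=bot.camera(cam)
    cv2.imwrite(f"pics/{name}.png",p[:,:,::-1]);np.save(f"pics/{name}.npy",d);pickle.dump((o,c),open(f"pics/{name}.pkl","wb"))
    return o,c,p[:,:,::-1],d
def load(name):
    o,c=pickle.load(open(f"pics/{name}.pkl","rb"));return o,c,cv2.imread(f"pics/{name}.png"),np.load(f"pics/{name}.npy")
E
python3 - <<'E'
from h import *
o,c,p,d=shot("w2")
go([.518,-.4085,.021],3.8,o)
P=cloud(c,d)
for u,v in [(325,110),(325,100),(287,60),(362,60),(287,10),(362,10),(325,115),(325,135),(325,160)]: print(u,v,P[v,u].round(4),d[v,u])
E
```

```text
t 3.53 pos [ 0.5186 -0.4087  0.1038] linear mm [-0.7 -0.4 82.8] rot [ 0.08 -0.09 -0.  ] F [ 0.   0.  -1.1] w 0.0174
325 110 [ 0.5149 -0.3366  0.0831] 0.14016432
325 100 [ 0.5147 -0.3335  0.0837] 0.13870054
287 60 [ 0.4953 -0.3134  0.0013] 0.21175545
362 60 [ 0.5328 -0.3106 -0.0009] 0.21386696
287 10 [ 0.4942 -0.2908  0.0007] 0.20607635
362 10 [ 0.5306 -0.2881 -0.0009] 0.20754117
325 115 [ 0.515  -0.3382  0.0839] 0.13979685
325 135 [ 0.5154 -0.3446  0.0832] 0.14233252
325 160 [ 0.516  -0.3529  0.0823] 0.1454843
```

View pics/w2.png

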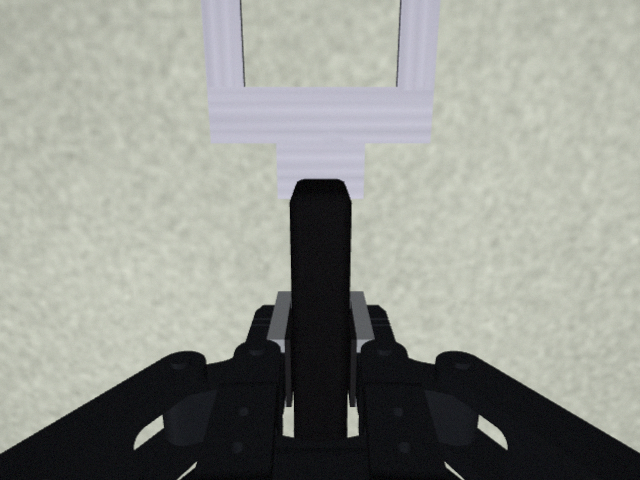

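```bash
cat >> h.py <<'E'
def lifter(o,c,p,d,zlo,zhi):
    """fork plane & pose in tool frame from wrist image"""
    P=cloud(c,d); g=p.astype(int)
    m=((g[...,0]-g[...,1])>10)&(P[...,2]>zlo)&(P[...,2]<zhi)&(np.mgrid[:480,:640][0]<200)
    r0=R.from_quat(o["tool_rot"]); T=r0.inv().apply(P[m]-o["eef_pos"])
    A=np.c_[T[:,:2],np.ones(len(T))]; k=np.linalg.lstsq(A,T[:,2],rcond=None)[0]
    print("n",m.sum(),"plane tool z=a x+b y+c",k.round(4),"res",(A@k-T[:,2]).std().round(5), "slopes deg",np.degrees(k[:2]).round(2))
    return m,T
E
python3 - <<'E'
from h import *
o,c,p,d=load("w2")
m,T=lifter(o,c,p,d,.06,.11)
r0=R.from_quat(o["tool_rot"])
tl=lambda u,v: r0.inv().apply(pz(c,u,v,.0827)-o["eef_pos"])
for v in (10,30,50,70,80):
    uu=np.where(m[v])[0]; a=tl(uu.min()-.5,v);b=tl(uu.max()+.5,v); 
    q=uu[np.diff(uu,append=999)>20][0]; q2=uu[np.diff(uu,prepend=-99)>20][-1]
    a2=tl(q+.5,v);b2=tl(q2-.5,v)
    print(v,uu.min(),q,q2,uu.max(),a[:2].round(4),b[:2].round(4),((a+b)/2).round(4),((a2+b2)/2).round(4))
col=m[:,320]; vv=np.where(col)[0];print(vv.min(),vv.max()); print("web far",tl(320,vv.min()-.5))
print("webnear",tl(230,143.5), tl(410,143.5))
E
```

```text
n 22532 plane tool z=a x+b y+c [0.0021 0.0011 0.021 ] res 0.0007 slopes deg [0.12 0.06]
10 202 240 401 438 [-0.0374 -0.102 ] [ 0.0362 -0.102 ] [-0.0006 -0.102   0.0209] [-0.0004 -0.102   0.0209]
30 204 240 400 436 [-0.0372 -0.0963] [ 0.0361 -0.0963] [-0.0006 -0.0963  0.0209] [-0.0006 -0.0963  0.0209]
50 205 241 399 435 [-0.0374 -0.0905] [ 0.0362 -0.0905] [-0.0006 -0.0905  0.0209] [-0.0006 -0.0905  0.0209]
70 206 242 398 434 [-0.0375 -0.0846] [ 0.0363 -0.0846] [-0.0006 -0.0846  0.021 ] [-0.0006 -0.0846  0.021 ]
80 207 243 398 433 [-0.0374 -0.0816] [ 0.0362 -0.0815] [-0.0006 -0.0815  0.021 ] [-0.0004 -0.0815  0.021 ]
87 178
web far [-0.00061549 -0.07955803  0.02095776]
webnear [-0.03100162 -0.06140421  0.02093464] [ 0.0297714  -0.06138581  0.02103428]
```

```bash
python3 - <<'E'
from h import *
from workcell import bot
go([.44,-.16,.25],-6,bot.get_obs())
E
```

```text
t 3.58 pos [ 0.5181 -0.4083  0.1025] linear mm [ -61.5 -252.9 -147.6] rot [ 0.01 -0.02  9.8 ] F [ 0.4  0.1 -1.3] w 0.0167
```

Request:
{"name": "jog_arm", "arguments": {"jaw": [1,1,1,1,1,1,1,1], "linear": [[-0.004,-0.015,-0.015],[-0.012,-0.05,-0.04],[-0.021,-0.088,-0.065],[-0.031,-0.126,-0.09],[-0.04,-0.164,-0.11],[-0.05,-0.202,-0.13],[-0.057,-0.235,-0.143],[-0.062,-0.253,-0.148]], "delta_rot": [[0,0,1],[0,0,2],[0,0,3.5],[0,0,5],[0,0,6.5],[0,0,8],[0,0,9],[0,0,9.8]]}}

```text
clock: 4.25
eef_pos: [0.4383, -0.1576, 0.2511]
tool_rot: [0.999, -0.052, -0.0, -0.0]
ft_force: [0.7, 0.2, -0.5]
grip_width: 0.0169
```

Request:
{"name": "jog_arm", "arguments": {"jaw": [1,1,1,1,1,1,1,1], "linear": [[0,0,0],[0,0,0],[0,0,0],[0,0,0],[0,0,0],[0,0,0],[0,0,0],[0,0,0]], "delta_rot": [[0,0,0],[0,0,0],[0,0,0],[0,0,0],[0,0,0],[0,0,0],[0,0,0],[0,0,0]]}}

```text
clock: 4.92
eef_pos: [0.4395, -0.1604, 0.2499]
tool_rot: [0.999, -0.053, -0.0, -0.0]
ft_force: [0.4, 0.5, -1.0]
grip_width: 0.0174
```

```bash
python3 - <<'E'
from h import *
o,c,p,d=shot("w3")
go([.44,-.16,.25],-6,o)
lifter(o,c,p,d,.2,.26)
E
```

```text
t 4.92 pos [ 0.4395 -0.1604  0.2499] linear mm [ 0.5 -0.5 -0.1] rot [-0.01  0.05 -0.05] F [ 0.4  0.5 -1. ] w 0.0174
n 22632 plane tool z=a x+b y+c [0.0019 0.001  0.0209] res 0.00071 slopes deg [0.11 0.05]
```

View pics/w3.png

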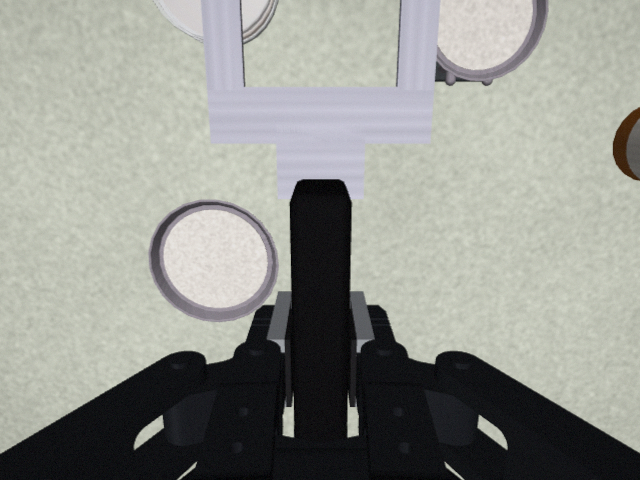

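Request:
{"name": "jog_arm", "arguments": {"jaw": [1,1,1,1,1,1,1,1], "linear": [[-0.003,-0.015,0],[-0.008,-0.04,0],[-0.013,-0.065,0],[-0.017,-0.085,0],[-0.019,-0.095,0],[-0.02,-0.1,0],[-0.02,-0.1,0],[-0.02,-0.1,0]], "delta_rot": [[0,0,0],[0,0,0],[0,0,0],[0,0,0],[0,0,0],[0,0,0],[0,0,0],[0,0,0]]}}

```text
clock: 5.63
eef_pos: [0.4303, -0.0589, 0.2504]
tool_rot: [0.999, -0.052, 0.0, 0.0]
ft_force: [0.1, -0.1, -1.5]
grip_width: 0.0169
```

```bash
python3 - <<'E'
from h import *
o,c,p,d=shot("w4")
go([.44,-.16,.25],-6,o)
cv2.imwrite("pics/w4z.png",cv2.resize(p[60:260,430:630],(800,800),interpolation=cv2.INTER_CUBIC)[:600])
E
```

```text
t 5.63 pos [ 0.4303 -0.0589  0.2504] linear mm [20.2 99.6  0.5] rot [ 0.04 -0.02 -0.  ] F [ 0.1 -0.1 -1.5] w 0.0169
```

View pics/w4.png

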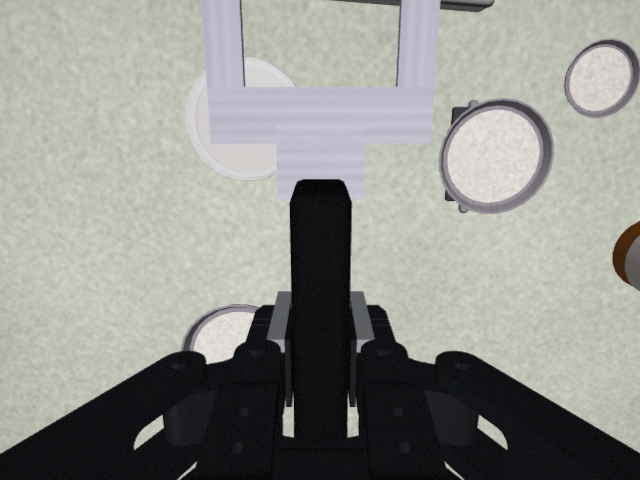

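```bash
python3 - <<'E'
from h import *
o,c,p,d=load("w4")
cv2.imwrite("pics/w4z.png",cv2.resize(p[85:225,425:565],(600,600),interpolation=cv2.INTER_CUBIC))
P=cloud(c,d);print(P[155,495],P[90,600])
E
```

```text
[ 0.56978887 -0.03333368  0.03880239] [0.66966689 0.00628275 0.00353602]
```

View pics/w4z.png

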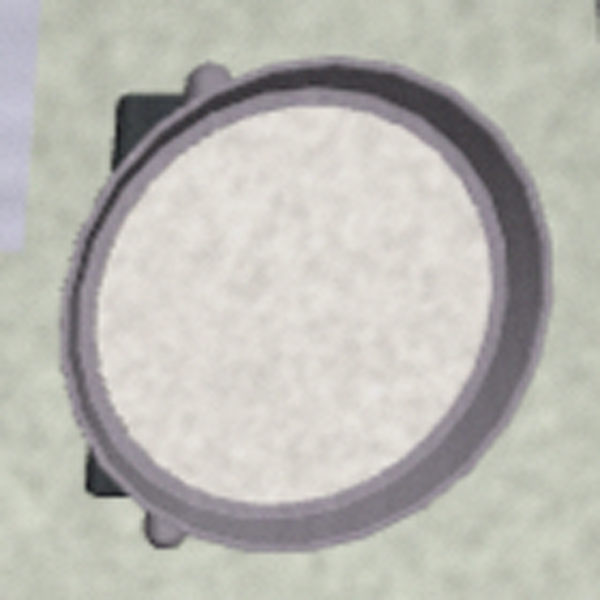

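```bash
python3 - <<'E'
from h import *
o,c,p,d=load("w4")
s=600/140
Q=lambda x,y,z:pz(c,425+(np.asarray(x,float)+.5)/s-.5,85+(np.asarray(y,float)+.5)/s-.5,z)
f1,f2=Q(118,94,.006),Q(88,494,.006); e=f1-f2
print("foot",f1,f2,np.linalg.norm(e),np.degrees(np.arctan2(e[1],e[0])))
r1,r2=Q(210,66,.030),Q(163,546,.030);e=r1-r2
print("rod ends",r1,r2,np.linalg.norm(e),np.degrees(np.arctan2(e[1],e[0])))
# rim circle fit
pts=[(325,57),(420,85),(500,150),(548,240),(547,320),(490,440),(400,515),(290,549),(210,538),(120,480),(66,370),(62,310),(80,220),(130,145),(230,80)]
x,y=np.array(pts).T; W=Q(x,y,.044)[:,:2]
A=np.c_[2*W,np.ones(len(W))];k=np.linalg.lstsq(A,(W**2).sum(1),rcond=None)[0];r=np.sqrt(k[2]+(k[:2]**2).sum());print("rim",k[:2],r,(np.linalg.norm(W-k[:2],axis=1)-r).round(4))
pts=[(315,104),(400,125),(470,185),(497,270),(480,360),(420,440),(340,490),(270,503),(190,480),(130,430),(97,350),(95,290),(120,210),(180,145),(240,115)]
x,y=np.array(pts).T; W=Q(x,y,.036)[:,:2]
A=np.c_[2*W,np.ones(len(W))];k=np.linalg.lstsq(A,(W**2).sum(1),rcond=None)[0];r=np.sqrt(k[2]+(k[:2]**2).sum());print("disc",k[:2],r)
E
```

```text
foot [0.5468639  0.00600315 0.006     ] [ 0.53925473 -0.07244836  0.006     ] 0.0788196628785135 84.46009637291921
rod ends [0.55637802 0.00948507 0.03      ] [ 0.54689649 -0.0788114   0.03      ] 0.08880409143732339 83.87090196559002
rim [ 0.56785621 -0.03460121] 0.04345802635980181 [ 0.0003 -0.0012 -0.0012  0.0007  0.0008  0.0002 -0.0001  0.0002 -0.0002
 -0.0006 -0.0005 -0.0002  0.0009  0.0009 -0.    ]
disc [ 0.5693277  -0.03446481] 0.036550290243928744
```

```bash
python3 - <<'E'
from h import *
from workcell import bot
go([.5337,-.3628,.12],-5.9,bot.get_obs())
E
```

```text
t 5.68 pos [ 0.4303 -0.0591  0.2503] linear mm [134.8 291.  130.5] rot [ 0.03 -0.02 -0.14] F [-0.4  0.5 -0.5] w 0.0175
```

Request:
{"name": "jog_arm", "arguments": {"jaw": [1,1,1,1,1,1,1,1], "linear": [[0.005,0.012,0],[0.016,0.036,0.005],[0.032,0.07,0.015],[0.048,0.104,0.025],[0.064,0.138,0.04],[0.08,0.172,0.055],[0.096,0.206,0.07],[0.11,0.238,0.085]], "delta_rot": [[0,0,0],[0,0,0],[0,0,0],[0,0,0],[0,0,0],[0,0,0],[0,0,0],[0,0,0]]}}

```text
clock: 6.35
eef_pos: [0.5146, -0.3102, 0.1642]
tool_rot: [0.999, -0.054, 0.0, 0.0]
ft_force: [1.1, -0.1, 0.1]
grip_width: 0.0169
```

Request:
{"name": "jog_arm", "arguments": {"jaw": [1,1,1,1,1,1,1,1], "linear": [[0.012,0.026,0.02],[0.02,0.044,0.045],[0.024,0.052,0.07],[0.025,0.053,0.095],[0.025,0.053,0.11],[0.025,0.053,0.12],[0.025,0.053,0.122],[0.025,0.053,0.122]], "delta_rot": [[0,0,0],[0,0,0],[0,0,0],[0,0,0],[0,0,0],[0,0,0],[0,0,0],[0,0,0]]}}

```text
clock: 7.02
eef_pos: [0.5333, -0.3623, 0.0426]
tool_rot: [0.999, -0.053, -0.001, -0.0]
ft_force: [0.3, 0.7, -0.9]
grip_width: 0.0169
```

```bash
python3 - <<'E'
from h import *
o,c,p,d=shot("s1","scene")
go([.5522,-.1838,.043],-5.9,o)
cv2.imwrite("pics/s1z.png",cv2.resize(p[220:400,60:340],(800,514),interpolation=cv2.INTER_CUBIC))
E
```

```text
t 7.02 pos [ 0.5333 -0.3623  0.0426] linear mm [   0.  -179.5   -0.3] rot [-0.03  0.07 -0.15] F [ 0.3  0.7 -0.9] w 0.0169
```

View pics/s1z.png

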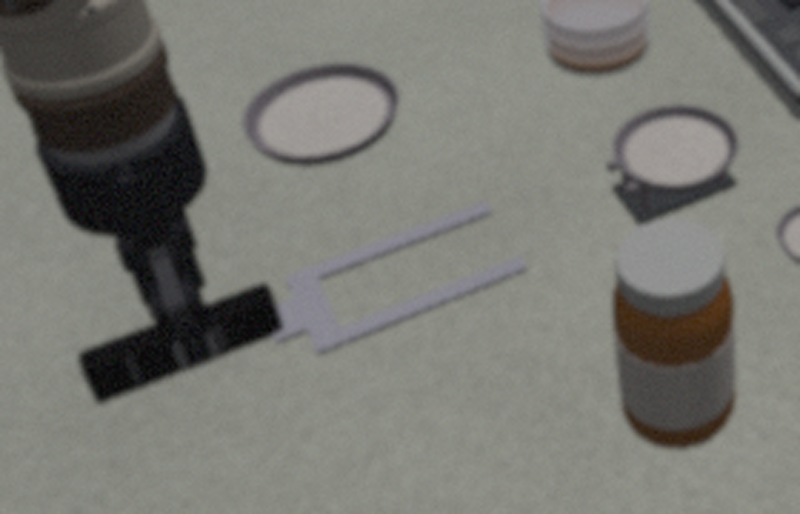

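Request:
{"name": "jog_arm", "arguments": {"jaw": [1,1,1,1,1,1,1,1], "linear": [[0,-0.008,0],[0,-0.024,0],[0,-0.044,0],[0,-0.064,0],[0,-0.082,0],[0,-0.094,0],[0,-0.1,0],[0,-0.1,0]], "delta_rot": [[0,0,0],[0,0,0],[0,0,0],[0,0,0],[0,0,0],[0,0,0],[0,0,0],[0,0,0]]}}

```text
clock: 7.73
eef_pos: [0.545, -0.2605, 0.0441]
tool_rot: [0.999, -0.051, 0.0, 0.0]
ft_force: [-0.3, -0.2, -1.7]
grip_width: 0.017
```

```bash
python3 - <<'E'
from h import *
o,c,p,d=shot("s2","scene")
go([.5522,-.1838,.043],-5.9,o)
a=cv2.resize(p[230:380,140:340],(800,600),interpolation=cv2.INTER_CUBIC)
cv2.imwrite("pics/s2z.png",a)
E
```

```text
t 7.73 pos [ 0.545  -0.2605  0.0441] linear mm [ -0.6 -77.1   1.1] rot [ 0.01 -0.05  0.06] F [-0.3 -0.2 -1.7] w 0.017
```

View pics/s2z.png

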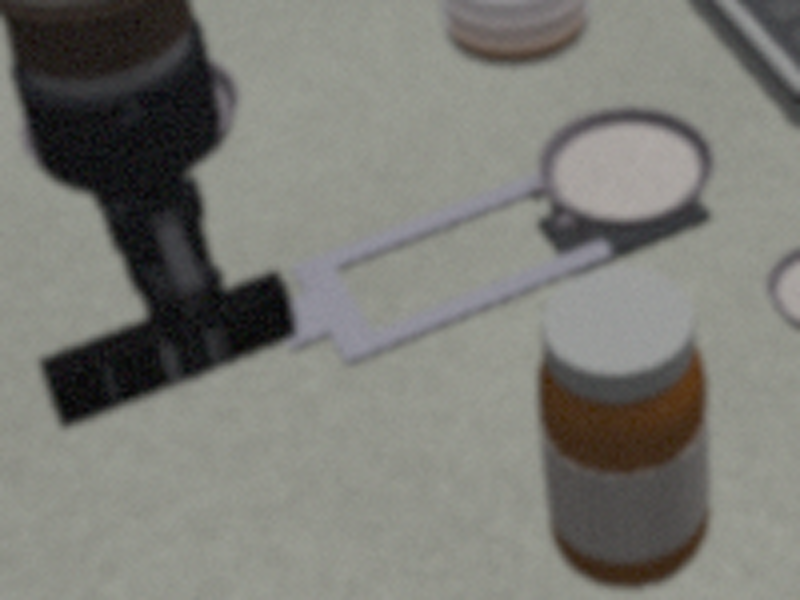

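Request:
{"name": "jog_arm", "arguments": {"jaw": [1,1,1,1,1,1,1,1], "linear": [[0,-0.006,0.001],[0,-0.02,0.001],[0,-0.036,0.001],[0,-0.052,0.001],[0,-0.066,0.001],[0,-0.075,0.001],[0,-0.078,0.001],[0,-0.078,0.001]], "delta_rot": [[0,0,0],[0,0,0],[0,0,0],[0,0,0],[0,0,0],[0,0,0],[0,0,0],[0,0,0]]}}

```text
clock: 8.45
eef_pos: [0.5526, -0.1841, 0.0423]
tool_rot: [0.999, -0.052, -0.0, 0.0]
ft_force: [0.4, -0.9, -2.3]
grip_width: 0.017
```

```bash
python3 - <<'E'
from h import *
o,c,p,d=shot("s3","scene")
go([.5522,-.1838,.043],-5.9,o)
a=cv2.resize(p[230:350,180:340],(800,600),interpolation=cv2.INTER_CUBIC)
cv2.imwrite("pics/s3z.png",a)
shot("w5"); shot("t5","top")
E
```

```text
t 8.45 pos [ 0.5526 -0.1841  0.0423] linear mm [-0.4 -0.2 -0.7] rot [ 0.    0.01 -0.03] F [ 0.4 -0.9 -2.3] w 0.017
```

View pics/s3z.png

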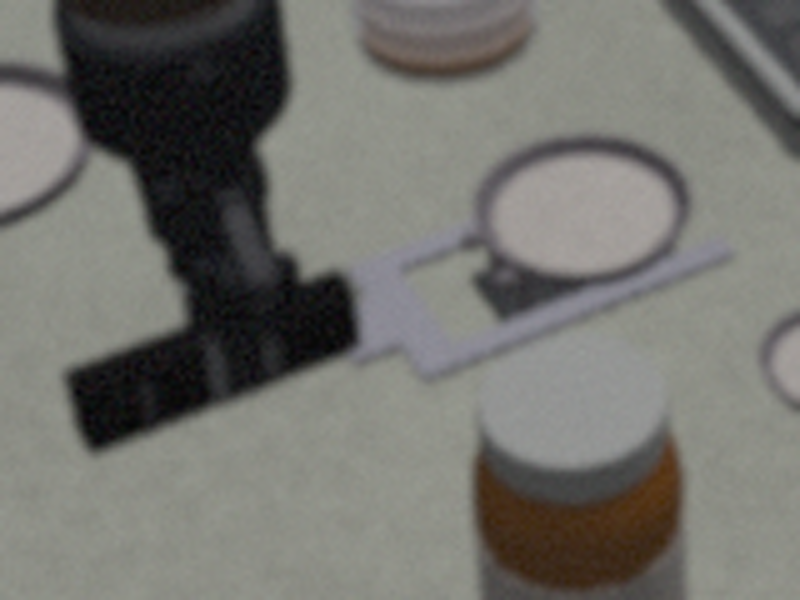

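View pics/w5.png

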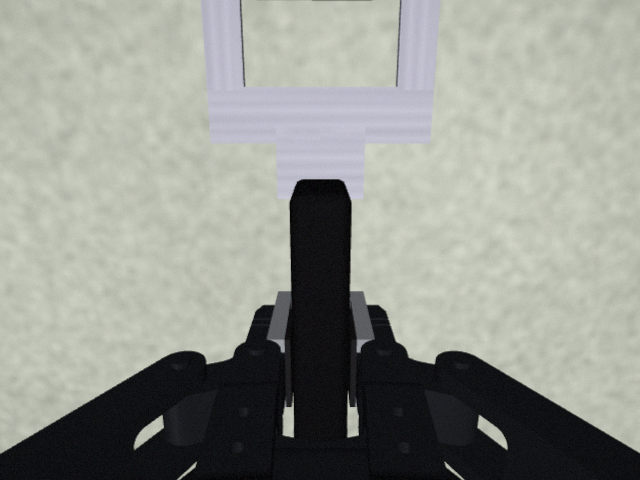

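```bash
python3 - <<'E'
from h import *
o,c,p,d=load("t5")
a=cv2.resize(p[215:305,300:420],(800,600),interpolation=cv2.INTER_CUBIC)
cv2.imwrite("pics/t5z.png",a)
o,c,p,d=load("w5");cv2.imwrite("pics/w5z.png",cv2.resize(p[0:60,220:420],(800,240),interpolation=cv2.INTER_CUBIC))
E
```

```text
(no output)
```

View pics/t5z.png

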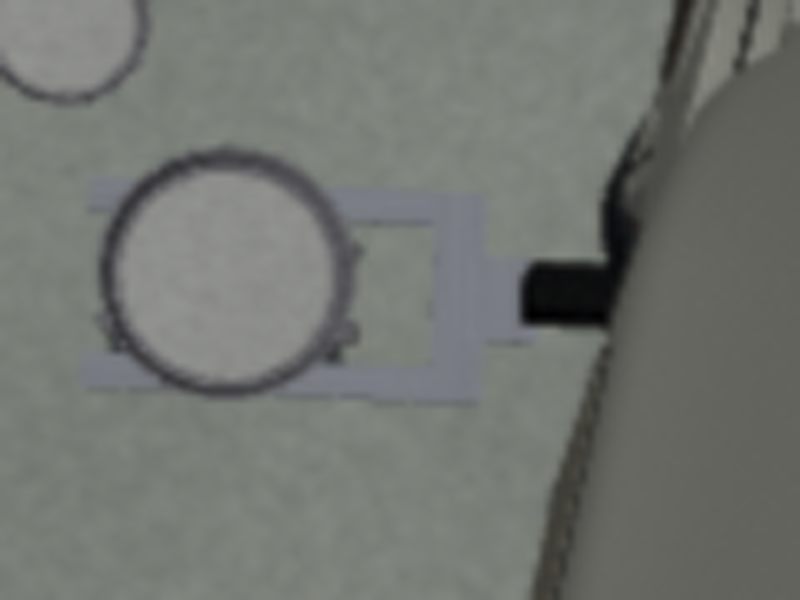

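View pics/w5z.png

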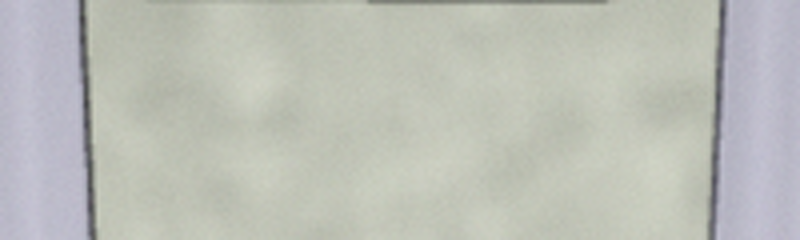

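Request:
{"name": "jog_arm", "arguments": {"jaw": [1,1,1,1,1,1,1,1], "linear": [[0,0,-0.004],[0,0,-0.008],[0,0,-0.01],[0,0,-0.012],[0,0,-0.014],[0,0,-0.016],[0,0,-0.018],[0,0,-0.021]], "delta_rot": [[0,0,0],[0,0,0],[0,0,0],[0,0,0],[0,0,0],[0,0,0],[0,0,0],[0,0,0]]}}

```text
clock: 9.27
eef_pos: [0.5522, -0.1848, 0.0633]
tool_rot: [0.999, -0.052, -0.0, -0.0]
ft_force: [0.1, -0.2, -1.2]
grip_width: 0.0165
```

Request:
{"name": "jog_arm", "arguments": {"jaw": [1,1,1,1,1,1,1,1], "linear": [[0,0,-0.003],[0,0,-0.008],[0,0,-0.015],[0,0,-0.022],[0,0,-0.029],[0,0,-0.034],[0,0,-0.037],[0,0,-0.038]], "delta_rot": [[0,0,0],[0,0,0],[0,0,0],[0,0,0],[0,0,0],[0,0,0],[0,0,0],[0,0,0]]}}

```text
clock: 9.93
eef_pos: [0.553, -0.1851, 0.1023]
tool_rot: [0.999, -0.052, 0.001, 0.0]
ft_force: [-0.3, 0.4, -0.8]
grip_width: 0.017
```

```bash
python3 - <<'E'
from h import *
o,c,p,d=shot("s4","scene")
go([.5522,-.1838,.043],-5.9,o)
a=cv2.resize(p[200:350,150:350],(800,600),interpolation=cv2.INTER_CUBIC)
cv2.imwrite("pics/s4z.png",a)
o,c,p,d=shot("t6","top")
a=cv2.resize(p[215:305,300:420],(800,600),interpolation=cv2.INTER_CUBIC)
cv2.imwrite("pics/t6z.png",a)
o,c,p,d=shot("w6");lifter(o,c,p,d,.065,.1)
E
```

```text
t 9.93 pos [ 0.553  -0.1851  0.1023] linear mm [-1.  -1.2 59.3] rot [ 0.02 -0.09 -0.1 ] F [-0.3  0.4 -0.8] w 0.017
n 22501 plane tool z=a x+b y+c [0.0019 0.0002 0.021 ] res 0.00067 slopes deg [0.11 0.01]
```

View pics/s4z.png

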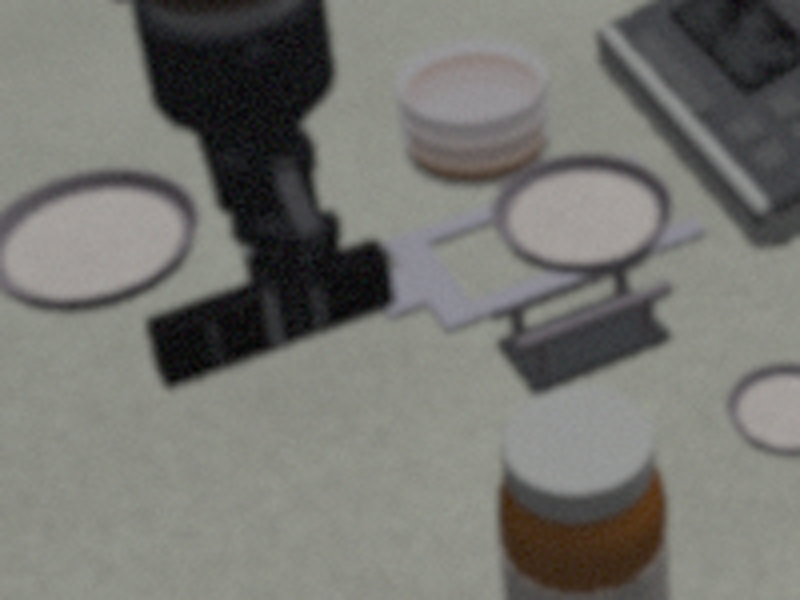

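View pics/t6z.png

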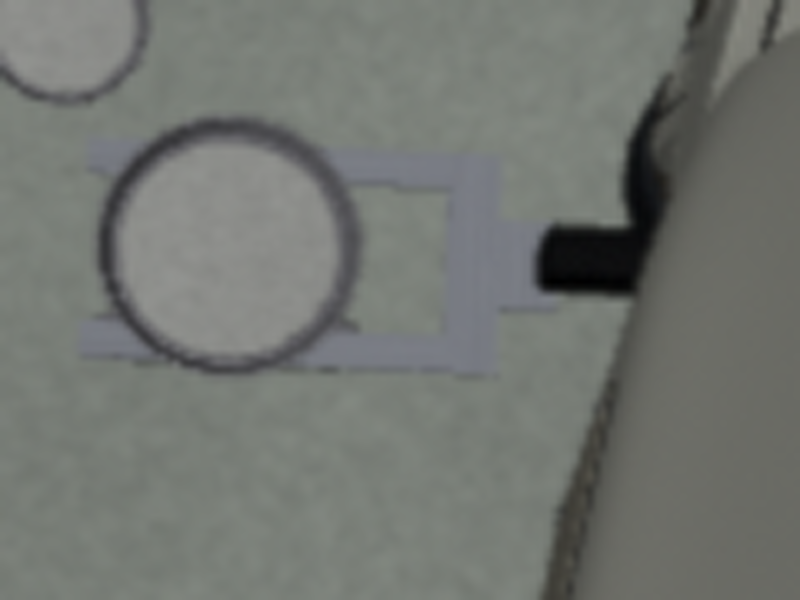

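```bash
python3 - <<'E'
from h import *
o,c,p,d=load("t6")
s=800/120
Q=lambda x,y,z:pz(c,300+(np.asarray(x,float)+.5)/s-.5,215+(np.asarray(y,float)+.5)/s-.5,z)
r0=R.from_quat(o["tool_rot"]); T=lambda P:r0.inv().apply(P-o["eef_pos"]).round(4)
zt=o["eef_pos"][2]-.021
print("rim",T(Q(229,244,zt+.01)), "edges",T(Q(100,244,zt+.01)),T(Q(358,244,zt+.01)),T(Q(229,118,zt+.01)),T(Q(229,371,zt+.01)))
print("web corners",T(Q(500,157,zt)),T(Q(495,374,zt)),"tips",T(Q(90,155,zt)),T(Q(80,338,zt)), "inner web",T(Q(450,185,zt)),T(Q(445,335,zt)))
E
```

```text
rim [-1.000e-04 -1.519e-01  1.100e-02] edges [-0.002  -0.1943  0.011 ] [ 0.0018 -0.1096  0.011 ] [ 0.0424 -0.1536  0.011 ] [-0.0424 -0.1502  0.0109]
web corners [ 0.0355 -0.0629  0.021 ] [-0.0377 -0.0626  0.0209] tips [ 0.03   -0.1991  0.021 ] [-0.0319 -0.1995  0.0209] inner web [ 0.0252 -0.0792  0.021 ] [-0.0254 -0.0794  0.021 ]
```

```bash
python3 - <<'E'
from h import *
from workcell import bot
go([.4655,.0867,.16],-10,bot.get_obs())
E
```

```text
t 10.08 pos [ 0.5524 -0.1848  0.1012] linear mm [-114.8 -261.   -58.8] rot [-0.    0.01  4.  ] F [ 0.7  0.4 -1.5] w 0.017
```

Request:
{"name": "jog_arm", "arguments": {"jaw": [1,1,1,1,1,1,1,1], "linear": [[-0.0008,-0.0018,-0.0004],[-0.0028,-0.0064,-0.0015],[-0.006,-0.0138,-0.003],[-0.0105,-0.0238,-0.0054],[-0.016,-0.0366,-0.0082],[-0.0225,-0.0513,-0.0115],[-0.03,-0.068,-0.0153],[-0.0375,-0.085,-0.0192]], "delta_rot": [[0,0,0.03],[0,0,0.1],[0,0,0.2],[0,0,0.36],[0,0,0.56],[0,0,0.8],[0,0,1.05],[0,0,1.3]]}}

```text
clock: 10.75
eef_pos: [0.5232, -0.0946, 0.1209]
tool_rot: [0.998, -0.064, -0.0, -0.0]
ft_force: [0.1, -0.1, -1.7]
grip_width: 0.0169
```

Request:
{"name": "jog_arm", "arguments": {"jaw": [1,1,1,1,1,1,1,1], "linear": [[-0.008,-0.0174,-0.004],[-0.0157,-0.0336,-0.0076],[-0.0228,-0.0488,-0.0111],[-0.0297,-0.0636,-0.0144],[-0.036,-0.0772,-0.0175],[-0.042,-0.0899,-0.0204],[-0.0475,-0.1016,-0.023],[-0.0526,-0.1125,-0.0256]], "delta_rot": [[0,0,0.27],[0,0,0.5],[0,0,0.75],[0,0,1],[0,0,1.2],[0,0,1.4],[0,0,1.6],[0,0,1.75]]}}

```text
clock: 11.42
eef_pos: [0.485, 0.0237, 0.1466]
tool_rot: [0.997, -0.078, 0.0, -0.0]
ft_force: [0.4, 0.1, -1.4]
grip_width: 0.017
```

```bash
python3 - <<'E'
from h import *
from workcell import bot
go([.4655,.0867,.16],-10,bot.get_obs())
E
```

```text
t 11.42 pos [0.485  0.0237 0.1466] linear mm [-29.1 -59.2 -13.4] rot [-0.02  0.    1.02] F [ 0.4  0.1 -1.4] w 0.017
```

Request:
{"name": "jog_arm", "arguments": {"jaw": [1,1,1,1,1,1,1,1], "linear": [[-0.005,-0.01,-0.0023],[-0.0095,-0.0195,-0.0045],[-0.0145,-0.029,-0.0065],[-0.0185,-0.0375,-0.0085],[-0.022,-0.0445,-0.01],[-0.0245,-0.05,-0.0115],[-0.026,-0.0535,-0.0125],[-0.027,-0.055,-0.013]], "delta_rot": [[0,0,0.2],[0,0,0.3],[0,0,0.5],[0,0,0.7],[0,0,0.8],[0,0,0.9],[0,0,1],[0,0,1]]}}

```text
clock: 12.08
eef_pos: [0.4682, 0.0809, 0.1593]
tool_rot: [0.996, -0.087, 0.0, -0.0]
ft_force: [0.3, 0.2, -1.6]
grip_width: 0.0173
```

```bash
python3 - <<'E'
from h import *
o,c,p,d=shot("w7");go([.4655,.0867,.16],-10,o);lifter(o,c,p,d,.12,.16)
shot("s7","scene");shot("t7","top")
E
```

```text
t 12.08 pos [0.4682 0.0809 0.1593] linear mm [-3.6 -5.2 -0.7] rot [-0.01 -0.02 -0.02] F [ 0.3  0.2 -1.6] w 0.0173
n 1455 plane tool z=a x+b y+c [ 0.0032 -0.0128  0.0198] res 0.0012 slopes deg [ 0.18 -0.73]
```

View pics/w7.png

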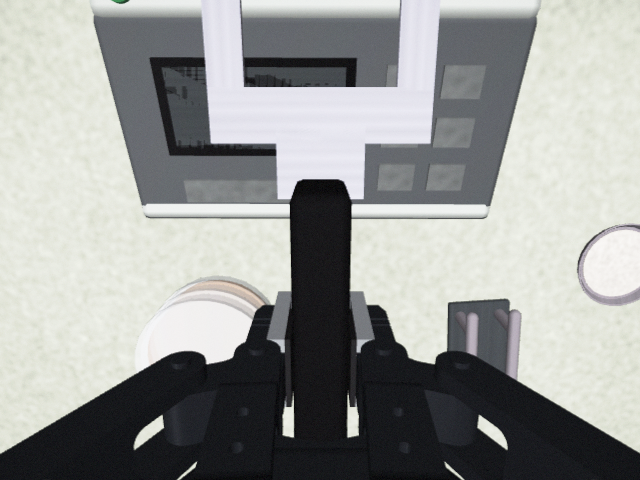

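View pics/t7.png

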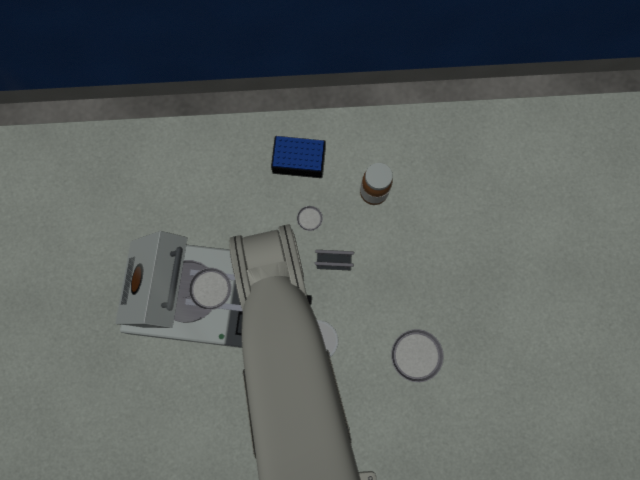

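View pics/s7.png

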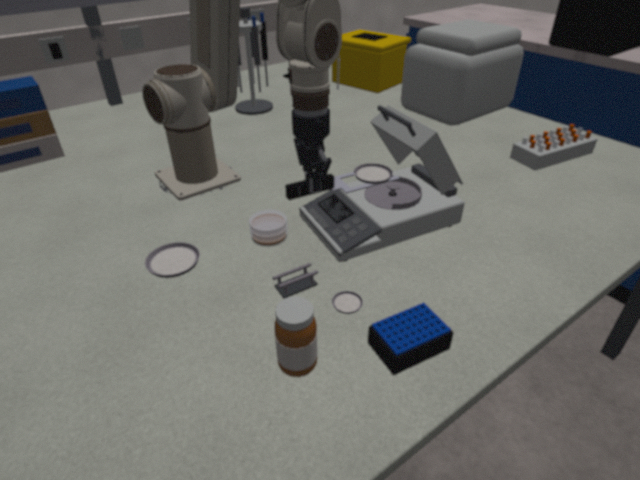

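```bash
python3 - <<'E'
from h import *
o,c,p,d=load("w7");P=cloud(c,d)
for u,v in [(120,3),(300,3),(520,3),(120,12),(300,12),(520,10),(300,25),(110,30),(520,30),(160,200),(480,200),(200,211),(400,211),(450,211)]: print(u,v,P[v,u].round(4))
cv2.imwrite("pics/w7a.png",cv2.resize(p[0:40,80:240],(800,200),interpolation=cv2.INTER_CUBIC))
cv2.imwrite("pics/w7b.png",cv2.resize(p[0:40,400:560],(800,200),interpolation=cv2.INTER_CUBIC))
cv2.imwrite("pics/w7c.png",cv2.resize(p[190:230,130:290],(800,200),interpolation=cv2.INTER_CUBIC))
cv2.imwrite("pics/w7d.png",cv2.resize(p[190:230,350:510],(800,200),interpolation=cv2.INTER_CUBIC))
import numpy as np
a=[cv2.imread(f"pics/w7{k}.png") for k in "abcd"];cv2.imwrite("pics/w7abcd.png",np.vstack(a)[:,:,:][:800].copy()[:600] if 0 else cv2.resize(np.vstack(a),(600,600)))
o,c,p,d=load("s7")
cv2.imwrite("pics/s7z.png",cv2.resize(p[140:260,290:470],(800,533),interpolation=cv2.INTER_CUBIC))
p=cv2.imread("pics/scene0.png");cv2.imwrite("pics/s0z.png",cv2.resize(p[140:260,290:470],(800,533),interpolation=cv2.INTER_CUBIC))
E
```

```text
120 3 [0.3992 0.214  0.071 ]
300 3 [0.4793 0.2    0.0701]
520 3 [0.5773 0.1825 0.0708]
120 12 [0.3974 0.211  0.0692]
300 12 [0.4786 0.1969 0.0676]
520 10 [0.5775 0.1798 0.0699]
300 25 [0.4776 0.1918 0.0666]
110 30 [0.3889 0.2056 0.0652]
520 30 [0.5793 0.1718 0.0652]
160 200 [0.3783 0.1193 0.0379]
480 200 [0.5637 0.0868 0.0395]
200 211 [0.3997 0.1087 0.0374]
400 211 [0.5169 0.0881 0.0381]
450 211 [0.546  0.0831 0.0387]
```

View pics/w7abcd.png

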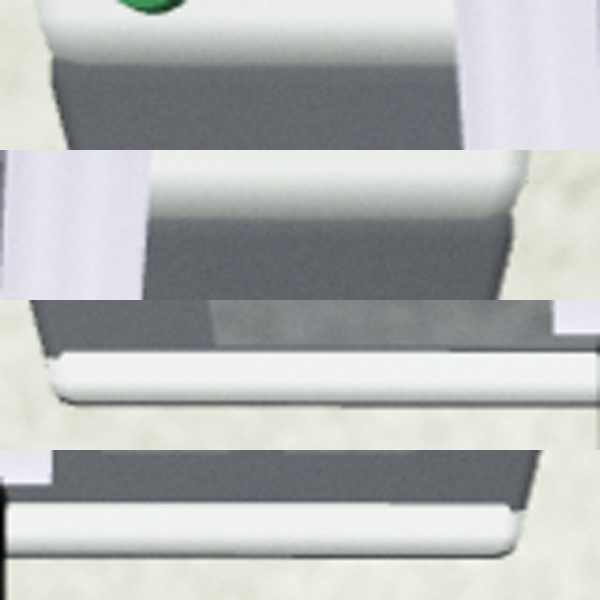

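View pics/s7z.png

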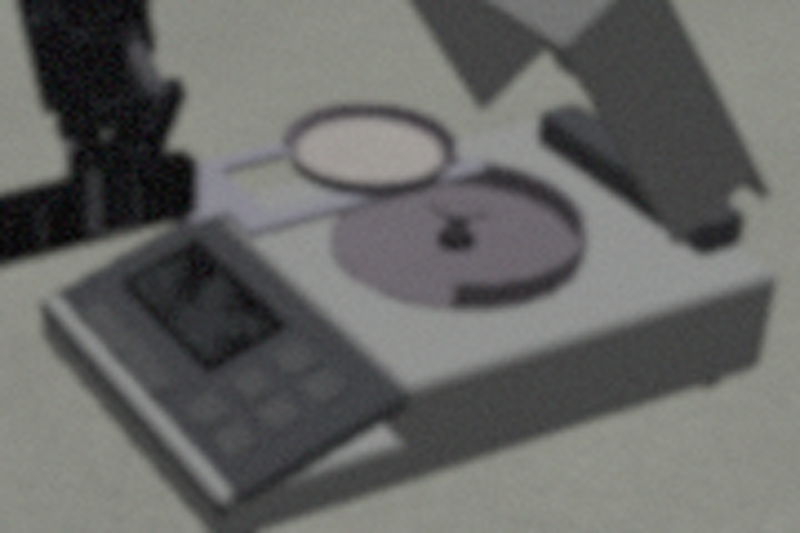

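View pics/s0z.png

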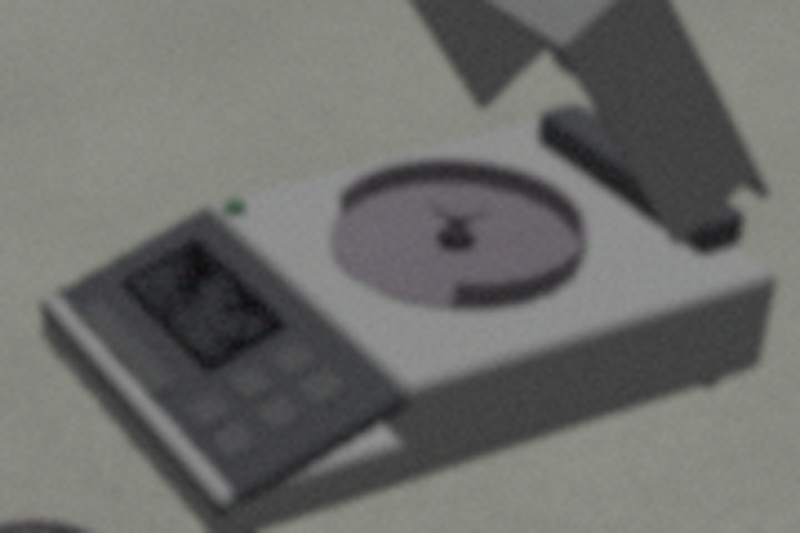

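```bash
python3 - <<'E'
from h import *
from scipy.optimize import least_squares
o,c,p,d=load("w7")
A,B=pz(c,93.9,16.5,.068),pz(c,537.3,16.5,.068)
C,D=pz(c,142.8,206,.038),pz(c,489.2,206,.038)
e=B-A;print(A,B,np.linalg.norm(e),np.degrees(np.arctan2(e[1],e[0])))
e2=D-C;print(C,D,np.linalg.norm(e2),np.degrees(np.arctan2(e2[1],e2[0])))
m1,m2=(A+B)/2,(C+D)/2;f=m1-m2;print(m1,m2,np.linalg.norm(f[:2]),np.degrees(np.arctan2(f[1],f[0])))
# front edge lowest line (front face bottom of strip) row: a
# scene: shield ring outer top z=.086
from workcell import bot
cs=bot.calibration("scene");s=800/180
def S(x,y,z): return pz(cs,290+(np.asarray(x,float)+.5)/s-.5,140+(np.asarray(y,float)+.5)/s-.5,z)
# floor disc visible boundary + ring inner top
pts=np.array([(585,232),(580,205),(560,183),(530,170),(490,161),(450,160),(400,166),(365,180),(343,192)]);W=S(pts[:,0],pts[:,1],.086)[:,:2]
def fit(W,r=None):
    k=least_squares(lambda q:np.hypot(*(W-q[:2]).T)-(q[2] if r is None else r),[.5,.29,.066]);return k.x.round(4),(k.fun*1e3).round(1)
print("ring far outer",fit(W),fit(W,.067))
print("support px",S(455,215,.096),S(455,225,.096),S(455,235,.085))
for ctr in [(.502,.2935)]:
    th=np.linspace(0,2*np.pi,13)
E
```

```text
[0.38454772 0.21161174 0.068     ] [0.58616994 0.17590779 0.068     ] 0.20475910245651074 -10.042028237144423
[0.36733478 0.1176162  0.038     ] [0.56934291 0.08187607 0.038     ] 0.20514542125549812 -10.03318473271742
[0.48535883 0.19375977 0.068     ] [0.46833884 0.09974613 0.038     ] 0.09554184042612535 79.73846181212019
ring far outer (array([0.5018, 0.2964, 0.0658]), array([-1.5, -0.6,  2.1,  1.4,  0.5, -1.8, -1.7, -1.3,  2.9])) (array([0.5027, 0.2952, 0.066 ]), array([-2.7, -1.1,  2.1,  1.7,  0.9, -1.6, -1.8, -1.9,  1.8]))
support px [0.51003413 0.28078047 0.096     ] [0.51764897 0.27337686 0.096     ] [0.51205479 0.28004594 0.085     ]
```

```bash
cat > ov.py <<'E'
from h import *
from workcell import bot
import sys
cx,cy=float(sys.argv[1]),float(sys.argv[2])
th=np.linspace(0,2*np.pi,100)
def draw(img,c,u0,v0,s,out,w,h):
    a=cv2.resize(img[v0:v0+h,u0:u0+w],(int(w*s),int(h*s)),interpolation=cv2.INTER_CUBIC)
    a=cv2.convertScaleAbs(a,alpha=1.8); b=a.copy()
    for z,r,col in [(.086,.066,(0,255,0)),(.070,.066,(0,255,255)),(.096,.016,(0,0,255)),(.093,.016,(255,0,0))]:
        P=np.c_[cx+r*np.cos(th),cy+r*np.sin(th),z+0*th];q=(proj(c,P)-[u0,v0]+.5)*s-.5
        cv2.polylines(b,[q.round().astype(int)],True,col,1)
    cv2.imwrite(out,np.hstack([a,b]))
draw(cv2.imread("pics/scene0.png"),bot.calibration("scene"),355,165,5,"pics/ov_s.png",75,60)
draw(cv2.imread("pics/top0.png"),bot.calibration("top"),160,250,5,"pics/ov_t.png",75,85)
E
python3 ov.py .5028 .2932
```

```text
(no output)
```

View pics/ov_s.png

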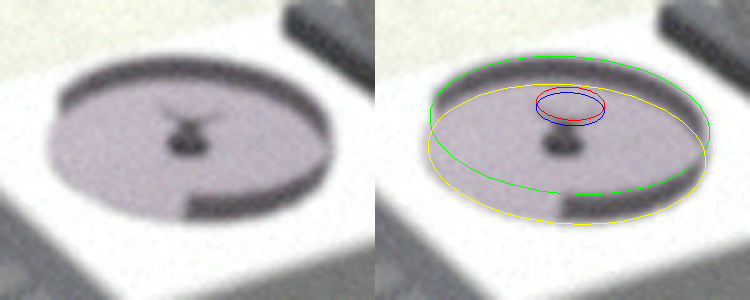

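View pics/ov_t.png

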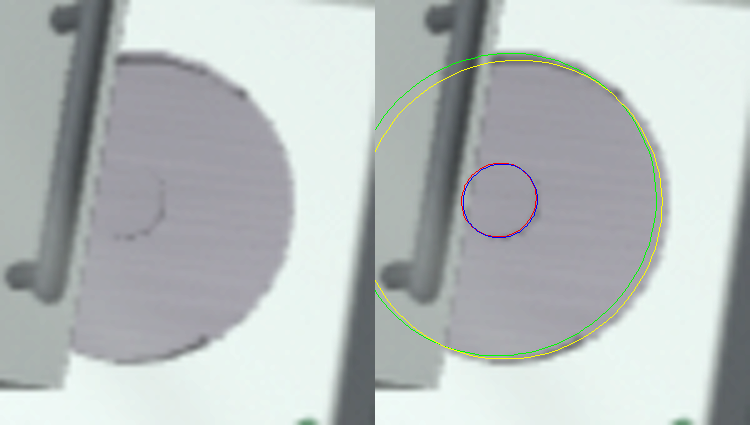

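```bash
python3 - <<'E'
from h import *
o,c,p,d=load("t7")
cv2.imwrite("pics/t7z.png",cv2.convertScaleAbs(cv2.resize(p[255:325,170:250],(800,700),interpolation=cv2.INTER_CUBIC)[:600],alpha=1.5))
go([.4760,.1426,.132],-10,o)
E
```

```text
t 12.18 pos [0.4682 0.0805 0.1591] linear mm [ -3.1 -62.5  27.1] rot [ 0.01 -0.   -0.04] F [ 0.8 -0.7 -1.5] w 0.0169
```

View pics/t7z.png

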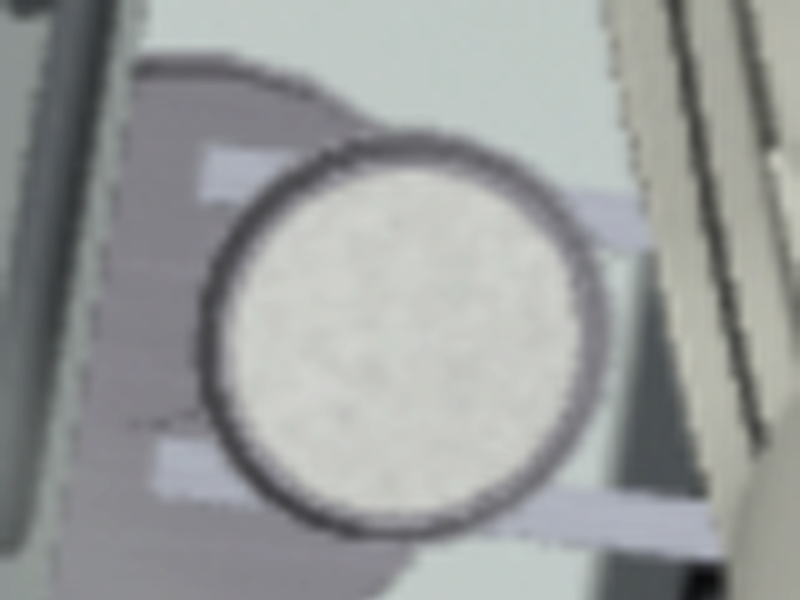

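```bash
python3 - <<'E'
from h import *
o,c,p,d=load("t7")
s=10
Q=lambda x,y,z:pz(c,170+(np.asarray(x,float)+.5)/s-.5,255+(np.asarray(y,float)+.5)/s-.5,z)
r0=R.from_quat(o["tool_rot"]); T=lambda P:r0.inv().apply(P-o["eef_pos"]).round(4)
zt=o["eef_pos"][2]-.021
print("rim c",T(Q(402,335,zt+.01)),"edges",T(Q(197,335,zt+.01)),T(Q(608,335,zt+.01)),T(Q(402,130,zt+.01)),T(Q(402,541,zt+.01)))
print("tips",T(Q(200,173,zt)),T(Q(152,468,zt)))
E
```

```text
rim c [ 1.000e-04 -1.516e-01  1.100e-02] edges [-0.0048 -0.1937  0.011 ] [ 0.0051 -0.1093  0.011 ] [ 0.0427 -0.1581  0.011 ] [-0.042  -0.1452  0.011 ]
tips [ 0.0303 -0.2007  0.021 ] [-0.0322 -0.2008  0.021 ]
```

Request:
{"name": "jog_arm", "arguments": {"jaw": [1,1,1,1,1,1,1,1], "linear": [[0,0,0.002],[-0.0003,-0.001,0.006],[-0.0005,-0.003,0.011],[-0.0007,-0.006,0.016],[-0.001,-0.01,0.021],[-0.0013,-0.015,0.025],[-0.0016,-0.021,0.027],[-0.002,-0.028,0.027]], "delta_rot": [[0,0,0],[0,0,0],[0,0,0],[0,0,0],[0,0,0],[0,0,0],[0,0,0],[0,0,0]]}}

```text
clock: 12.9
eef_pos: [0.4707, 0.1088, 0.1313]
tool_rot: [0.996, -0.088, -0.001, 0.0]
ft_force: [0.3, -0.4, -1.0]
grip_width: 0.0168
```

Request:
{"name": "jog_arm", "arguments": {"jaw": [1,1,1,1,1,1,1,1], "linear": [[-0.0003,-0.007,0],[-0.0006,-0.014,0],[-0.0008,-0.02,0],[-0.001,-0.025,0],[-0.001,-0.029,0],[-0.001,-0.032,0],[-0.001,-0.034,0],[-0.001,-0.0345,0]], "delta_rot": [[0,0,0],[0,0,0],[0,0,0],[0,0,0],[0,0,0],[0,0,0],[0,0,0],[0,0,0]]}}

```text
clock: 13.57
eef_pos: [0.4762, 0.1427, 0.1321]
tool_rot: [0.996, -0.088, 0.0, 0.0]
ft_force: [0.1, 0.2, -1.8]
grip_width: 0.0173
```

```bash
python3 - <<'E'
from h import *
o,c,p,d=shot("s8","scene")
go([.4760,.1426,.110],-10,o)
cv2.imwrite("pics/s8z.png",cv2.convertScaleAbs(cv2.resize(p[150:240,320:440],(800,600),interpolation=cv2.INTER_CUBIC),alpha=1.6))
print(bot.get_obs()["ft_force"]) if 0 else 0
E
```

```text
t 13.57 pos [0.4762 0.1427 0.1321] linear mm [-0.2  0.1 22.1] rot [ 0.   -0.   -0.04] F [ 0.1  0.2 -1.8] w 0.0173
```

View pics/s8z.png

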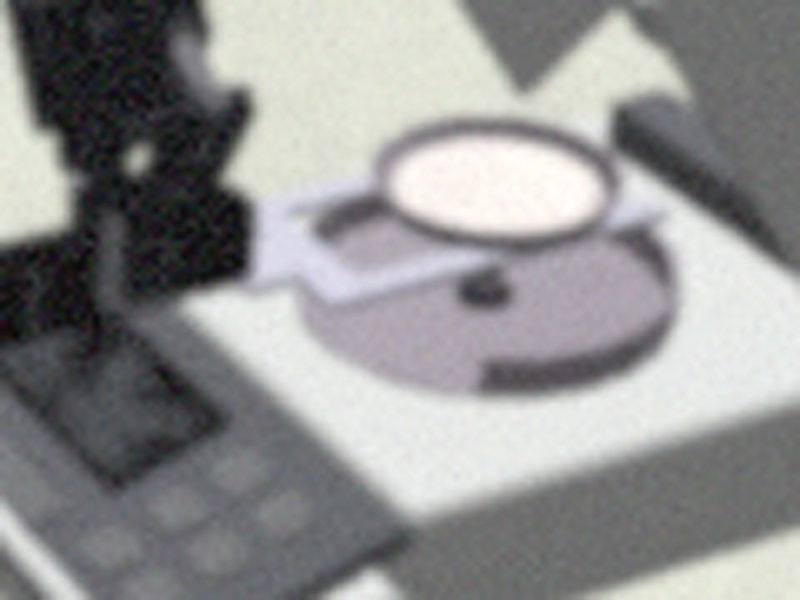

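```bash
python3 - <<'E'
from h import *
o,c,p,d=load("s8")
s=800/120
a=p[150:240,320:440];a=cv2.convertScaleAbs(cv2.resize(a,(800,600),interpolation=cv2.INTER_CUBIC),alpha=1.6)
th=np.linspace(0,2*np.pi,100)
for z,r,col in [(.1211,.0445,(0,0,255)),(.086,.066,(0,255,0)),(.07,.066,(0,255,255))]:
    P=np.c_[.5023+r*np.cos(th),.292+r*np.sin(th),z+0*th];q=(proj(c,P)-[320,150]+.5)*s-.5
    cv2.polylines(a,[q.round().astype(int)],True,col,1)
cv2.imwrite("pics/s8o.png",a)
E
```

```text
(no output)
```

View pics/s8o.png

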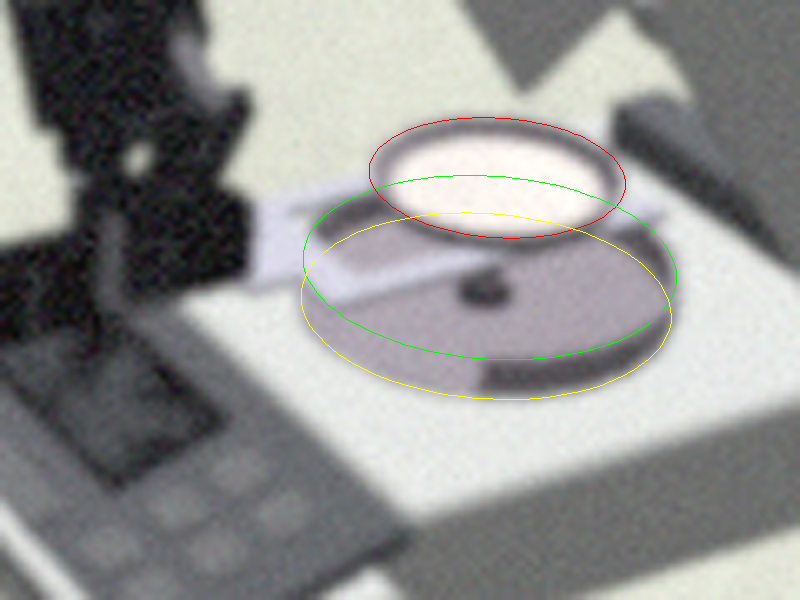

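```bash
python3 - <<'E'
from h import *
o,c,p,d=shot("t8","top")
s=10;u0,v0=160,255
def mk(p):return cv2.convertScaleAbs(cv2.resize(p[v0:v0+75,u0:u0+75],(750,750),interpolation=cv2.INTER_CUBIC),alpha=1.6)
a=mk(p);b=mk(cv2.imread("pics/top0.png"))
th=np.linspace(0,2*np.pi,100)
for im in(a,b):
  for z,r,col in [(.1211,.0445,(0,0,255)),(.086,.066,(0,255,0)),(.07,.066,(0,255,255)),(.096,.016,(255,0,0))]:
    if im is b and col==(0,0,255): continue
    P=np.c_[.5023+r*np.cos(th),.292+r*np.sin(th),z+0*th];q=(proj(c,P)-[u0,v0]+.5)*s-.5
    cv2.polylines(im,[q.round().astype(int)],True,col,1)
cv2.imwrite("pics/t8o.png",cv2.resize(np.hstack([a,b]),(800,400)))
cv2.imwrite("pics/t8b.png",b[:600]);
E
```

```text
(no output)
```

View pics/t8o.png

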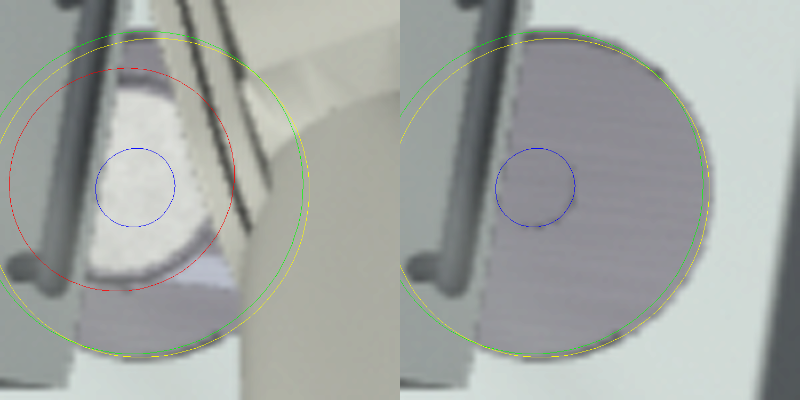

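View pics/t8b.png

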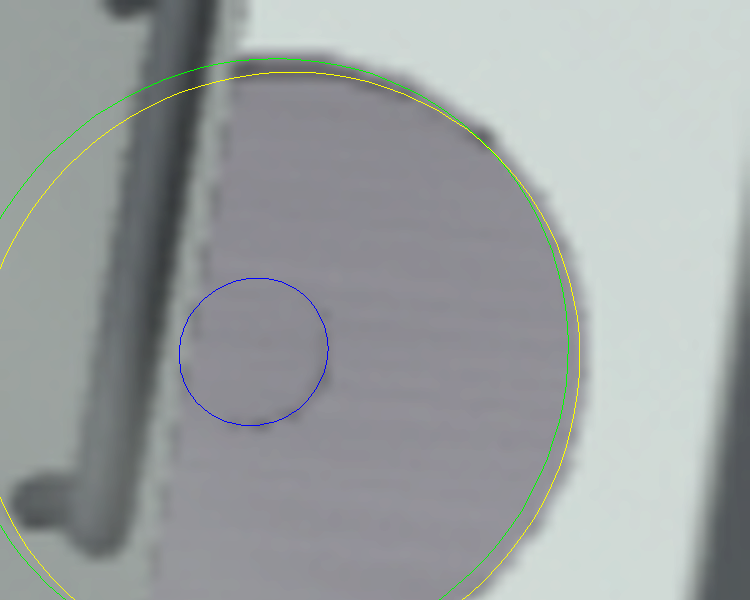

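Request:
{"name": "jog_arm", "arguments": {"jaw": [1,1,1,1,1,1,1,1], "linear": [[0,0,0.002],[0,0,0.005],[0,0,0.008],[0,0,0.01],[0,0,0.0112],[0,0,0.0122],[0,0,0.013],[0,0,0.0137]], "delta_rot": [[0,0,0],[0,0,0],[0,0,0],[0,0,0],[0,0,0],[0,0,0],[0,0,0],[0,0,0]]}}

```text
clock: 14.33
eef_pos: [0.4762, 0.1424, 0.1183]
tool_rot: [0.996, -0.088, 0.0, -0.0]
ft_force: [0.0, 0.4, -0.9]
grip_width: 0.0166
```

Request:
{"name": "jog_arm", "arguments": {"jaw": [1,1,1,1,1,1,1,1], "linear": [[0,0,0.0006],[0,0,0.0012],[0,0,0.0018],[0,0,0.0024],[0,0,0.003],[0,0,0.0036],[0,0,0.0042],[0,0,0.0048]], "delta_rot": [[0,0,0],[0,0,0],[0,0,0],[0,0,0],[0,0,0],[0,0,0],[0,0,0],[0,0,0]]}}

```text
clock: 15.0
eef_pos: [0.4762, 0.1425, 0.1136]
tool_rot: [0.996, -0.088, 0.0, -0.0]
ft_force: [-0.4, 0.2, -0.8]
grip_width: 0.0173
```

Request:
{"name": "jog_arm", "arguments": {"jaw": [1,1,1,1,1,1,1,1], "linear": [[0,0,0.0007],[0,0,0.0014],[0,0,0.002],[0,0,0.0026],[0,0,0.0031],[0,0,0.0035],[0,0,0.0035],[0,0,0.0035]], "delta_rot": [[0,0,0],[0,0,0],[0,0,0],[0,0,0],[0,0,0],[0,0,0],[0,0,0],[0,0,0]]}}

```text
clock: 15.67
eef_pos: [0.4761, 0.1424, 0.1101]
tool_rot: [0.996, -0.088, -0.0, 0.0]
ft_force: [-0.0, 0.5, -1.4]
grip_width: 0.017
```

```bash
python3 - <<'E'
from h import *
o,c,p,d=shot("s9","scene")
go([.4760,.1426,.110],-10,o)
a=cv2.convertScaleAbs(cv2.resize(p[150:240,320:440],(800,600),interpolation=cv2.INTER_CUBIC),alpha=1.6)
cv2.imwrite("pics/s9z.png",a)
E
```

```text
t 15.67 pos [0.4761 0.1424 0.1101] linear mm [-0.2 -0.1  0.1] rot [ 0.    0.   -0.05] F [-0.   0.5 -1.4] w 0.017
```

View pics/s9z.png

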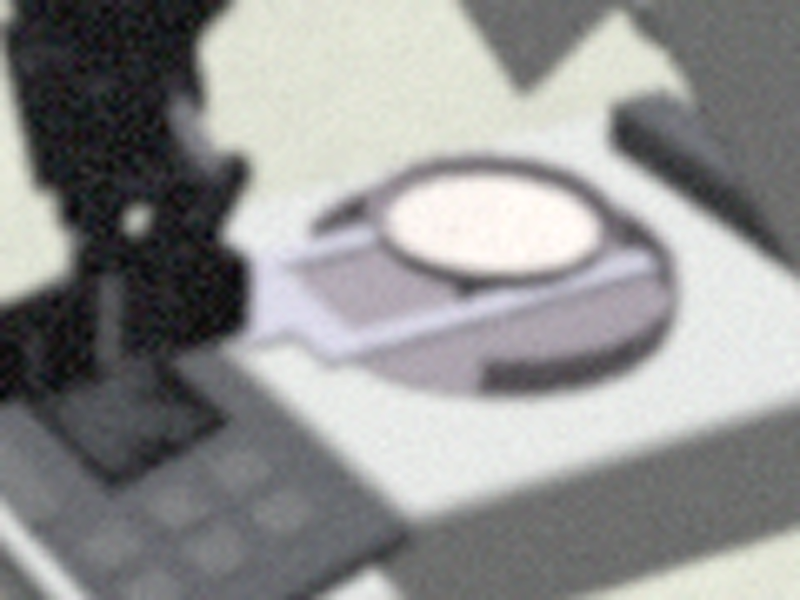

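```bash
python3 - <<'E'
from h import *
o,c,p,d=load("s9")
s=800/120
a=cv2.imread("pics/s9z.png")
th=np.linspace(0,2*np.pi,100)
for z,r,col in [(.106,.0445,(0,0,255)),(.099,.0445,(255,0,0))]:
    P=np.c_[.5023+r*np.cos(th),.292+r*np.sin(th),z+0*th];q=(proj(c,P)-[320,150]+.5)*s-.5
    cv2.polylines(a,[q.round().astype(int)],True,col,1)
cv2.imwrite("pics/s9o.png",a)
E
```

```text
(no output)
```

View pics/s9o.png

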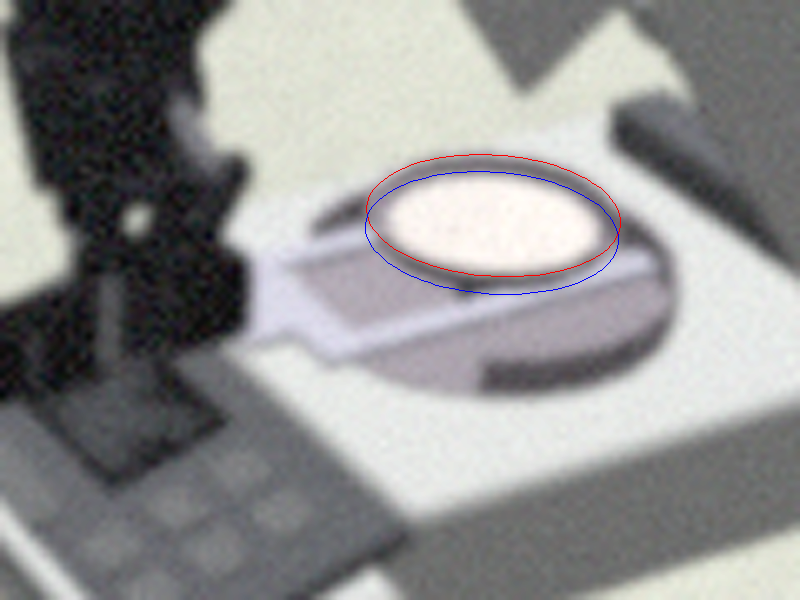

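Request:
{"name": "jog_arm", "arguments": {"jaw": [1,1,1,1,1,1,1,1], "linear": [[0,0,0.001],[0,0.001,0.0015],[0,0.004,0.0015],[0,0.009,0.0015],[0,0.016,0.0015],[0,0.024,0.0015],[0,0.033,0.0015],[0,0.042,0.0015]], "delta_rot": [[0,0,0],[0,0,0],[0,0,0],[0,0,0],[0,0,0],[0,0,0],[0,0,0],[0,0,0]]}}

```text
clock: 16.38
eef_pos: [0.4685, 0.1, 0.1086]
tool_rot: [0.996, -0.088, -0.0, 0.0]
ft_force: [-0.4, -0.5, -1.6]
grip_width: 0.0166
```

```bash
python3 - <<'E'
from h import *
o,c,p,d=shot("s10","scene")
go([.4760,.1426,.110],-10,o)
a=cv2.convertScaleAbs(cv2.resize(p[150:240,320:440],(800,600),interpolation=cv2.INTER_CUBIC),alpha=1.6)
cv2.imwrite("pics/s10z.png",a)
E
```

```text
t 16.38 pos [0.4685 0.1    0.1086] linear mm [ -0.1 -43.3  -1.4] rot [ 0.01  0.   -0.07] F [-0.4 -0.5 -1.6] w 0.0166
```

View pics/s10z.png

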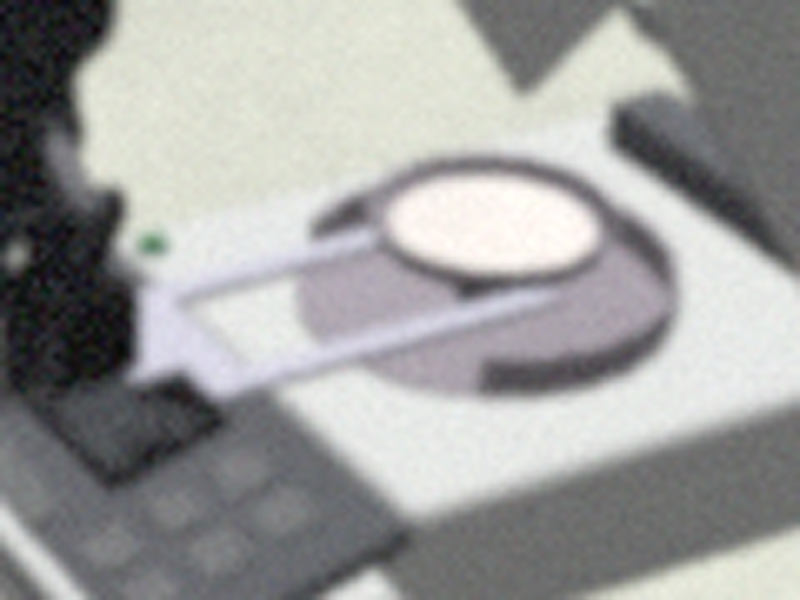

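Request:
{"name": "jog_arm", "arguments": {"jaw": [1,1,1,1,1,1,1,1], "linear": [[0,0.011,0],[0,0.024,0],[0,0.039,0],[0,0.055,0],[0,0.072,0],[0,0.09,0],[0,0.108,0],[0,0.126,0]], "delta_rot": [[0,0,0],[0,0,0],[0,0,0],[0,0,0],[0,0,0],[0,0,0],[0,0,0],[0,0,0]]}}

```text
clock: 17.1
eef_pos: [0.4465, -0.0243, 0.1087]
tool_rot: [0.996, -0.088, 0.0, 0.0]
ft_force: [0.7, -1.9, -1.6]
grip_width: 0.017
```

Request:
{"name": "jog_arm", "arguments": {"jaw": [1,1,1,1,1,1,1,1], "linear": [[0,0.019,0],[0,0.037,0],[0,0.053,0],[0,0.067,0],[0,0.079,0],[0,0.087,0],[0,0.09,0],[0,0.09,0]], "delta_rot": [[0,0,0],[0,0,0],[0,0,0],[0,0,0],[0,0,0],[0,0,0],[0,0,0],[0,0,0]]}}

```text
clock: 17.77
eef_pos: [0.4309, -0.1122, 0.1087]
tool_rot: [0.996, -0.088, 0.0, -0.0]
ft_force: [-0.3, 0.5, -1.0]
grip_width: 0.0167
```

```bash
python3 - <<'E'
from h import *
o,c,p,d=shot("t11","top")
go([.5190,-.40,.06],0,o)
cv2.imwrite("pics/t11z.png",cv2.convertScaleAbs(cv2.resize(p[250:330,160:240],(600,600),interpolation=cv2.INTER_CUBIC),alpha=1.6))
E
```

```text
t 17.77 pos [ 0.4309 -0.1122  0.1087] linear mm [137.3 267.8  48.7] rot [-1.000e-02 -1.000e-02 -1.013e+01] F [-0.3  0.5 -1. ] w 0.0167
```

View pics/t11z.png

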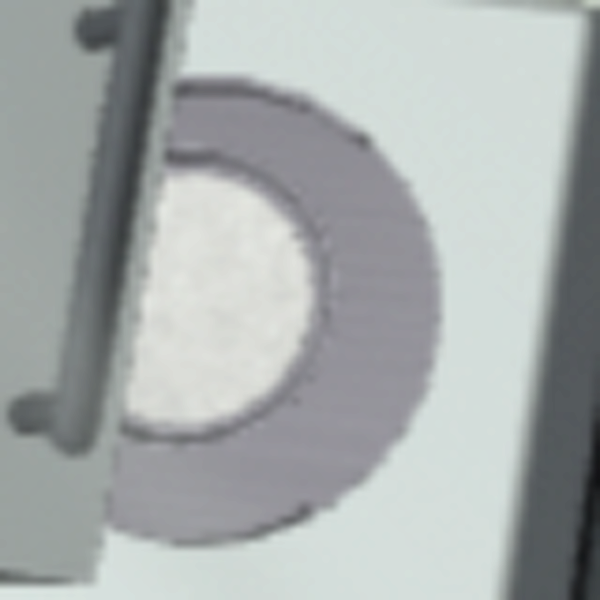

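View pics/t11.png

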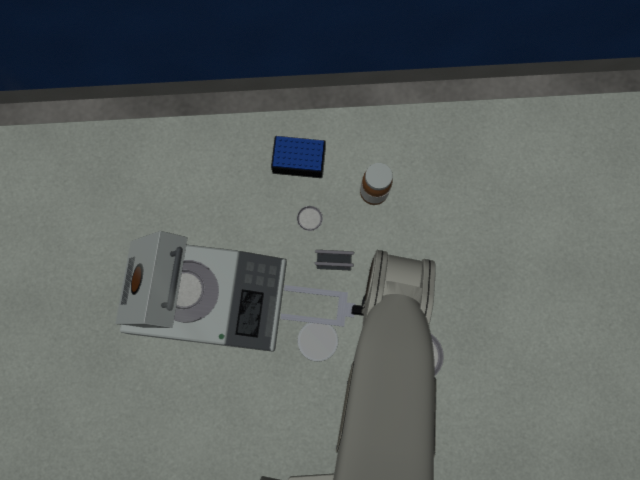

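Request:
{"name": "jog_arm", "arguments": {"jaw": [1,1,1,1,1,1,1,1], "linear": [[0.004,0.01,0],[0.015,0.03,0],[0.03,0.058,0],[0.046,0.09,0],[0.062,0.122,0],[0.078,0.154,0],[0.094,0.186,0],[0.108,0.213,0.005]], "delta_rot": [[0,0,-0.5],[0,0,-1.5],[0,0,-3],[0,0,-4.5],[0,0,-6],[0,0,-7.5],[0,0,-9],[0,0,-10]]}}

```text
clock: 18.48
eef_pos: [0.5019, -0.3421, 0.1044]
tool_rot: [1.0, 0.0, 0.001, 0.001]
ft_force: [1.3, -0.6, -1.3]
grip_width: 0.0167
```

```bash
python3 - <<'E'
from h import *
from workcell import bot
go([.5190,-.40,.026],0,bot.get_obs())
from scipy.optimize import least_squares
o,c,p,d=load("t11")
Q=lambda a,z:pz(c,160+(a[:,0]+.5)/7.5-.5,250+(a[:,1]+.5)/7.5-.5,z)[:,:2]
a=np.array([(180,150),(230,158),(280,190),(310,230),(326,275),(322,330),(300,380),(260,420),(215,438),(170,440),(130,430)],float)
b=np.array([(250,80),(320,105),(375,145),(420,205),(440,270),(437,340),(410,415),(365,475),(300,520),(230,543),(170,543)],float)
for W,rr in [(Q(a,.106),.0445),(Q(b,.07),.066)]:
    for r in (None,rr):
        k=least_squares(lambda q:np.hypot(*(W-q[:2]).T)-(q[2] if r is None else r),[.5,.29,.06]);print(k.x.round(4),(k.fun*1e3).round(1))
E
```

```text
t 18.48 pos [ 0.5019 -0.3421  0.1044] linear mm [16.9 57.8 78.5] rot [ 0.08 -0.13  0.04] F [ 1.3 -0.6 -1.3] w 0.0167
[0.5022 0.292  0.0414] [ 1.   0.3 -0.8 -0.9 -0.2 -0.1  0.6  1.1  0.5 -0.4 -1.1]
[0.5031 0.2958 0.06  ] [-2.9 -2.2 -1.8 -1.   0.4  0.7  1.1  0.8 -0.8 -2.8 -4.6]
[0.5035 0.2928 0.0686] [ 0.3 -0.4 -0.4  0.3  0.5 -0.  -0.3 -0.1 -0.1  0.3 -0.1]
[0.5028 0.2896 0.06  ] [ 3.   1.2  0.4  0.3  0.  -0.7 -0.8 -0.1  0.7  2.   2.5]
```

Request:
{"name": "jog_arm", "arguments": {"jaw": [1,1,1,1,1,1,1,1], "linear": [[0.009,0.022,0.01],[0.014,0.04,0.024],[0.016,0.052,0.038],[0.017,0.057,0.052],[0.017,0.058,0.064],[0.017,0.058,0.072],[0.017,0.058,0.0765],[0.017,0.058,0.078]], "delta_rot": [[0,0,0],[0,0,0],[0,0,0],[0,0,0],[0,0,0],[0,0,0],[0,0,0],[0,0,0]]}}

```text
clock: 19.15
eef_pos: [0.5167, -0.3966, 0.0245]
tool_rot: [1.0, 0.0, -0.001, -0.001]
ft_force: [-0.4, 0.4, -0.9]
grip_width: 0.0168
```

Request:
{"name": "jog_arm", "arguments": {"jaw": [1,1,1,1,1,1,1,1], "linear": [[0,0,0.0003],[0,0,0.0006],[0,0,0.0009],[0,0,0.0012],[0,0,0.0015],[0,0,0.0018],[0,0,0.002],[0,0,0.002]], "delta_rot": [[0,0,0],[0,0,0],[0,0,0],[0,0,0],[0,0,0],[0,0,0],[0,0,0],[0,0,0]]}}

```text
clock: 19.82
eef_pos: [0.5174, -0.3983, 0.0241]
tool_rot: [1.0, -0.0, 0.0, 0.0]
ft_force: [-1.5, 0.5, 2.1]
grip_width: 0.0164
```

```bash
python3 - <<'E'
from h import *
from workcell import bot
go([.5190,-.40,.026],0,bot.get_obs())
E
```

```text
t 19.82 pos [ 0.5174 -0.3983  0.0241] linear mm [ 1.6  1.7 -1.9] rot [ 0.02 -0.03 -0.06] F [-1.5  0.5  2.1] w 0.0164
```

Request:
{"name": "jog_arm", "arguments": {"jaw": [0.8,0.5,0.2,0,0,0,0,0], "linear": [[0,0,0],[0,0,0],[0,0,0],[0,0,0],[0,0,0],[0,0,0],[0,0,0],[0,0,0]], "delta_rot": [[0,0,0],[0,0,0],[0,0,0],[0,0,0],[0,0,0],[0,0,0],[0,0,0],[0,0,0]]}}

```text
clock: 20.48
eef_pos: [0.5173, -0.3982, 0.0236]
tool_rot: [1.0, -0.0, -0.0, -0.0]
ft_force: [-0.0, 0.7, 0.2]
grip_width: 0.0853
```

Request:
{"name": "jog_arm", "arguments": {"jaw": [0,0,0,0,0,0,0,0], "linear": [[0,0,-0.008],[0,0,-0.025],[0,0,-0.05],[0,0,-0.085],[0,0,-0.12],[0,0,-0.155],[0,0,-0.19],[0,0,-0.225]], "delta_rot": [[0,0,0],[0,0,0],[0,0,0],[0,0,0],[0,0,0],[0,0,0],[0,0,0],[0,0,0]]}}

```text
clock: 21.15
eef_pos: [0.5169, -0.398, 0.2513]
tool_rot: [1.0, -0.0, 0.0, 0.0]
ft_force: [0.8, -0.0, -0.1]
grip_width: 0.0851
```

```bash
python3 - <<'E'
from h import *
o,c,p,d=shot("w12")
go([.49,.20,.36],-10,o)
P=cloud(c,d);print(P[115,320],P[220,320])
E
```

```text
t 21.15 pos [ 0.5169 -0.398   0.2513] linear mm [ -27.4 -597.9 -109.1] rot [ 0.03 -0.04  9.95] F [ 0.8 -0.  -0.1] w 0.0851
[ 0.51630311 -0.32790198  0.00406777] [ 0.51620252 -0.41203479  0.03215846]
```

View pics/w12.png

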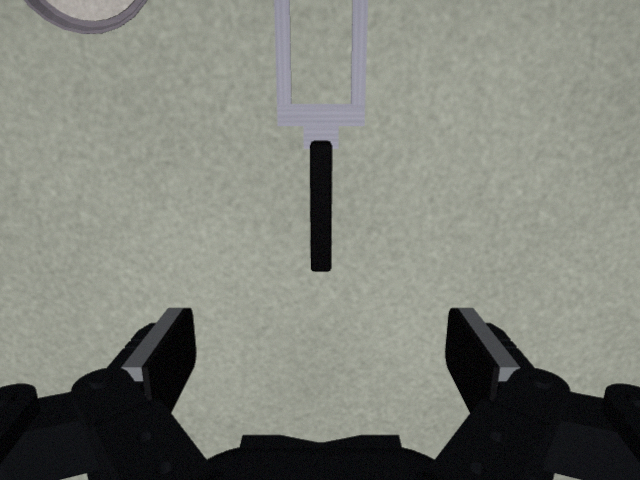

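Request:
{"name": "jog_arm", "arguments": {"jaw": [0.3,0.6,1,1,1,1,1,1], "linear": [[-0.001,-0.02,-0.01],[-0.003,-0.055,-0.025],[-0.005,-0.093,-0.04],[-0.006,-0.13,-0.055],[-0.008,-0.168,-0.07],[-0.009,-0.206,-0.085],[-0.011,-0.244,-0.1],[-0.013,-0.284,-0.11]], "delta_rot": [[0,0,0],[0,0,1],[0,0,2],[0,0,3],[0,0,4],[0,0,5],[0,0,6],[0,0,7]]}}

```text
clock: 21.87
eef_pos: [0.5042, -0.1127, 0.3608]
tool_rot: [0.998, -0.062, 0.001, 0.0]
ft_force: [1.5, -0.5, 0.5]
grip_width: 0.0001
```

```bash
python3 - <<'E'
from h import *
from workcell import bot
go([.49,.19,.36],-10,bot.get_obs())
E
```

```text
t 21.87 pos [ 0.5042 -0.1127  0.3608] linear mm [ -51.7 -298.6    0.6] rot [ 0.01 -0.17  2.86] F [ 1.5 -0.5  0.5] w 0.0001
```

Request:
{"name": "jog_arm", "arguments": {"jaw": [1,1,1,1,1,1,1,1], "linear": [[-0.007,-0.041,0],[-0.014,-0.082,0],[-0.021,-0.122,0],[-0.028,-0.162,0],[-0.035,-0.202,0],[-0.042,-0.242,0],[-0.049,-0.278,0],[-0.052,-0.299,0]], "delta_rot": [[0,0,0.4],[0,0,0.8],[0,0,1.2],[0,0,1.6],[0,0,2],[0,0,2.4],[0,0,2.8],[0,0,2.9]]}}

```text
clock: 22.53
eef_pos: [0.4886, 0.1925, 0.3591]
tool_rot: [0.996, -0.085, 0.0, -0.001]
ft_force: [0.3, -0.7, 0.0]
grip_width: -0.0004
```

```bash
python3 - <<'E'
from h import *
o,c,p,d=shot("w13")
go([.49,.19,.36],-10,o)
E
```

```text
t 22.53 pos [0.4886 0.1925 0.3591] linear mm [ 1.8  2.2 -0.9] rot [-0.08 -0.02  0.23] F [ 0.3 -0.7  0. ] w -0.0004
```

View pics/w13.png

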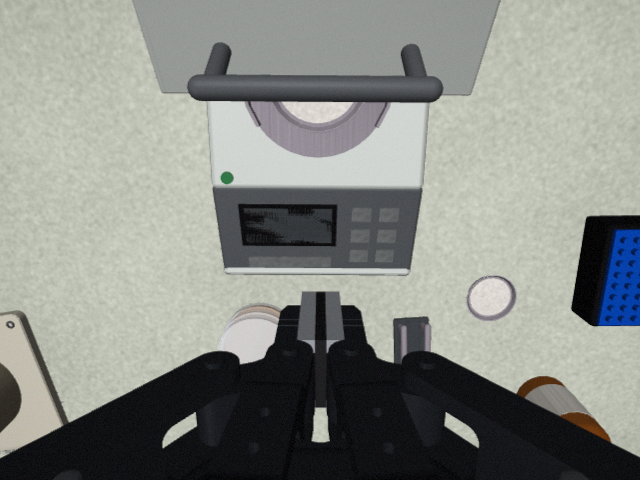

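```bash
python3 - <<'E'
from h import *
o,c,p,d=load("w13");P=cloud(c,d)
for u in (210,260,315,370,420): print(P[85:92,u].mean(0).round(4))
col=d[60:110,315];print(col.round(3))
h=np.array([.5188,.3856]);ax=np.array([.1736,.985])
m=P[85:92,315].mean(0);print("along from hinge",(h-m[:2])@ax, m[2]-.085)
E
```

```text
[0.4514 0.2827 0.2753]
[0.4744 0.2788 0.2752]
[0.4996 0.2744 0.2753]
[0.5248 0.2701 0.2758]
[0.5478 0.2661 0.2756]
[0.23  0.229 0.23  0.23  0.23  0.    0.232 0.232 0.233 0.234 0.233 0.235
 0.235 0.236 0.236 0.2   0.2   0.199 0.199 0.197 0.197 0.197 0.197 0.198
 0.198 0.198 0.197 0.198 0.199 0.198 0.199 0.198 0.199 0.199 0.2   0.199
 0.199 0.2   0.201 0.202 0.203 0.204 0.368 0.367 0.368 0.367 0.368 0.367
 0.368 0.368]
along from hinge 0.11282856215147824 0.19026444424479116
```

```bash
python3 - <<'E'
from h import *
from workcell import bot
go([.4996,.2744,.305],-10,bot.get_obs())
r=.2155;a0=1.021
for n in (8,):
    for k,a in enumerate(np.linspace(a0,.05,25)): print(k,round(a,3),"dy",round((r*np.cos(a)-r*np.cos(a0))*1e3,1),"dz",round((r*np.sin(a0)-r*np.sin(a))*1e3,1),"tcp z",round(.085+r*np.sin(a)+.023,4))
E
```

```text
t 22.58 pos [0.4887 0.1949 0.3586] linear mm [ -2.5 -80.   53.9] rot [-0.19  0.03  0.39] F [ 0.7  1.1 -0.3] w 0.0003
0 1.021 dy 0.0 dz 0.0 tcp z 0.2917
1 0.981 dy 7.3 dz 4.7 tcp z 0.287
2 0.94 dy 14.5 dz 9.7 tcp z 0.282
3 0.9 dy 21.4 dz 15.0 tcp z 0.2768
4 0.859 dy 28.1 dz 20.5 tcp z 0.2712
5 0.819 dy 34.6 dz 26.4 tcp z 0.2654
6 0.778 dy 40.9 dz 32.5 tcp z 0.2593
7 0.738 dy 46.9 dz 38.8 tcp z 0.253
8 0.697 dy 52.6 dz 45.4 tcp z 0.2464
9 0.657 dy 58.1 dz 52.1 tcp z 0.2396
10 0.616 dy 63.2 dz 59.2 tcp z 0.2326
11 0.576 dy 68.1 dz 66.4 tcp z 0.2254
12 0.536 dy 72.7 dz 73.8 tcp z 0.218
13 0.495 dy 77.0 dz 81.4 tcp z 0.2104
14 0.455 dy 81.0 dz 89.1 tcp z 0.2026
15 0.414 dy 84.7 dz 97.0 tcp z 0.1947
16 0.374 dy 88.0 dz 105.1 tcp z 0.1867
17 0.333 dy 91.0 dz 113.3 tcp z 0.1785
18 0.293 dy 93.7 dz 121.6 tcp z 0.1702
19 0.252 dy 96.1 dz 129.9 tcp z 0.1618
20 0.212 dy 98.1 dz 138.4 tcp z 0.1533
21 0.171 dy 99.7 dz 147.0 tcp z 0.1448
22 0.131 dy 101.1 dz 155.6 tcp z 0.1361
23 0.09 dy 102.0 dz 164.3 tcp z 0.1275
24 0.05 dy 102.6 dz 173.0 tcp z 0.1188
```

Request:
{"name": "jog_arm", "arguments": {"jaw": [1,1,1,1,1,1,1,1], "linear": [[0,-0.015,0.0],[-0.001,-0.03,0.005],[-0.001,-0.045,0.015],[-0.002,-0.06,0.027],[-0.002,-0.072,0.039],[-0.0025,-0.078,0.048],[-0.0025,-0.08,0.053],[-0.0025,-0.08,0.054]], "delta_rot": [[0,0,0],[0,0,0.2],[0,0,0.4],[0,0,0.4],[0,0,0.4],[0,0,0.4],[0,0,0.4],[0,0,0.4]]}}

```text
clock: 23.25
eef_pos: [0.5004, 0.268, 0.3027]
tool_rot: [0.996, -0.09, -0.001, 0.001]
ft_force: [0.4, -0.5, 0.8]
grip_width: -0.0001
```

```bash
python3 - <<'E'
from h import *
o,c,p,d=shot("w14")
go([.4996,.2744,.293],-10,o)
E
```

```text
t 23.25 pos [0.5004 0.268  0.3027] linear mm [-1.9 -6.2  9.7] rot [ 0.13  0.14 -0.34] F [ 0.4 -0.5  0.8] w -0.0001
```

View pics/w14.png

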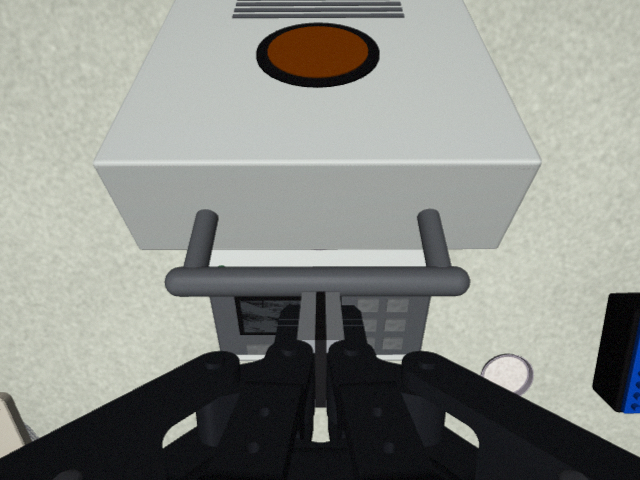

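Request:
{"name": "jog_arm", "arguments": {"jaw": [1,1,1,1,1,1,1,1], "linear": [[-0.001,-0.003,0],[-0.002,-0.006,0.001],[-0.002,-0.0065,0.003],[-0.002,-0.0065,0.005],[-0.002,-0.0065,0.007],[-0.002,-0.0065,0.008],[-0.002,-0.0065,0.009],[-0.002,-0.0065,0.01]], "delta_rot": [[0,0,-0.3],[0,0,-0.3],[0,0,-0.3],[0,0,-0.3],[0,0,-0.3],[0,0,-0.3],[0,0,-0.3],[0,0,-0.3]]}}

```text
clock: 23.97
eef_pos: [0.5001, 0.2748, 0.2945]
tool_rot: [0.996, -0.088, -0.0, 0.0]
ft_force: [0.6, -0.1, -0.3]
grip_width: 0.0002
```

```bash
python3 - <<'E'
from h import *
from workcell import bot
go([.4996,.2744,.2917],-10,bot.get_obs())
E
```

```text
t 23.97 pos [0.5001 0.2748 0.2945] linear mm [-0.5  0.5  2.8] rot [ 0.    0.   -0.06] F [ 0.6 -0.1 -0.3] w 0.0002
```

Request:
{"name": "jog_arm", "arguments": {"jaw": [1,1,1,1,1,1,1,1], "linear": [[0,0,0.0015],[0,0,0.003],[0,0.0036,0.0053],[0,0.0073,0.0077],[0,0.0109,0.0102],[0,0.0145,0.0127],[0,0.018,0.0153],[0,0.0214,0.018]], "delta_rot": [[0,0,0],[0,0,0],[0,0,0],[0,0,0],[0,0,0],[0,0,0],[0,0,0],[0,0,0]]}}

```text
clock: 24.63
eef_pos: [0.4964, 0.2531, 0.2773]
tool_rot: [0.996, -0.088, 0.001, 0.0]
ft_force: [-2.4, -2.5, 5.4]
grip_width: -0.0001
```

```bash
python3 - <<'E'
from h import *
o,c,p,d=shot("w15")
h=np.array([.5188,.3856]);ax=np.array([.1736,.985])
print("tcp along",(h-o["eef_pos"][:2])@ax,"z",o["eef_pos"][2],o["ft_force"].round(1))
r=.2155
for a in (.94,.9,.86): print(a,r*np.cos(a),.108+r*np.sin(a))
E
```

```text
tcp along 0.13441768562816145 z 0.27732513403280296 [-2.4 -2.5  5.4]
0.94 0.1270993193942017 0.2820287706373021
0.9 0.13395694816232817 0.2768069490247227
0.86 0.14060027438935319 0.2713150723039322
```

View pics/w15.png

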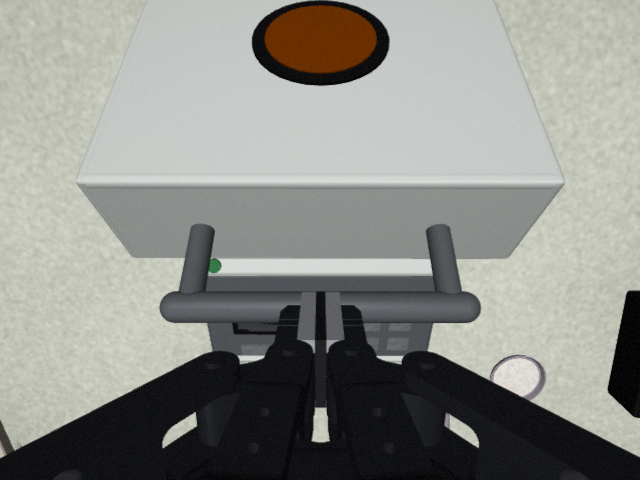

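Request:
{"name": "jog_arm", "arguments": {"jaw": [1,1,1,1,1,1,1,1], "linear": [[0,0.0034,0.0027],[0,0.0067,0.0055],[0,0.01,0.0084],[0,0.0132,0.0114],[0,0.0164,0.0144],[0,0.0195,0.0175],[0,0.0225,0.0206],[0,0.0255,0.0238]], "delta_rot": [[0,0,0],[0,0,0],[0,0,0],[0,0,0],[0,0,0],[0,0,0],[0,0,0],[0,0,0]]}}

```text
clock: 25.35
eef_pos: [0.4917, 0.2271, 0.2535]
tool_rot: [0.996, -0.088, 0.0, 0.001]
ft_force: [-2.4, -3.2, 4.9]
grip_width: -0.0001
```

```bash
cat > arc.py <<'E'
from h import *
from workcell import bot
o=bot.get_obs()
h=np.array([.5188,.3856]);ax=np.array([.1736,.985])
s=(h-o["eef_pos"][:2])@ax;z=o["eef_pos"][2];a=np.arcsin((z-.108)/.2155);lat=(o["eef_pos"][:2]-h)@[.985,-.1736]
print("t",o["clock"],"a",a.round(3),"s err mm",((s-.2155*np.cos(a))*1e3).round(1),"z",z.round(4),"lat",lat.round(4),"F",o["ft_force"].round(1))
E
python3 arc.py
```

```text
t 25.35 a 0.741 s err mm 1.9 z 0.2535 lat 0.0009 F [-2.4 -3.2  4.9]
```

Request:
{"name": "jog_arm", "arguments": {"jaw": [1,1,1,1,1,1,1,1], "linear": [[0,0.0027,0.0033],[0,0.0054,0.0066],[0,0.008,0.0099],[0,0.0105,0.0133],[0,0.013,0.0168],[0,0.0155,0.0204],[0,0.018,0.024],[0,0.0202,0.0276]], "delta_rot": [[0,0,0],[0,0,0],[0,0,0],[0,0,0],[0,0,0],[0,0,0],[0,0,0],[0,0,0]]}}

```text
clock: 26.02
eef_pos: [0.4884, 0.2087, 0.2246]
tool_rot: [0.996, -0.088, -0.0, -0.0]
ft_force: [0.4, -1.1, 2.0]
grip_width: -0.0002
```

Request:
{"name": "jog_arm", "arguments": {"jaw": [1,1,1,1,1,1,1,1], "linear": [[0,0.0023,0.0037],[0,0.0045,0.0074],[0,0.0067,0.0112],[0,0.0087,0.015],[0,0.0107,0.0188],[0,0.0127,0.0227],[0,0.0146,0.0266],[0,0.0163,0.0306]], "delta_rot": [[0,0,0],[0,0,0],[0,0,0],[0,0,0],[0,0,0],[0,0,0],[0,0,0],[0,0,0]]}}

```text
clock: 26.68
eef_pos: [0.4855, 0.1927, 0.1941]
tool_rot: [0.996, -0.088, -0.0, -0.0]
ft_force: [0.5, -0.6, 1.4]
grip_width: 0.0002
```

```bash
python3 arc.py; python3 -c "
from h import *
shot('w16')"
```

```text
t 26.6833 a 0.411 s err mm -1.7 z 0.1941 lat 0.0006 F [ 0.5 -0.6  1.4]
```

View pics/w16.png

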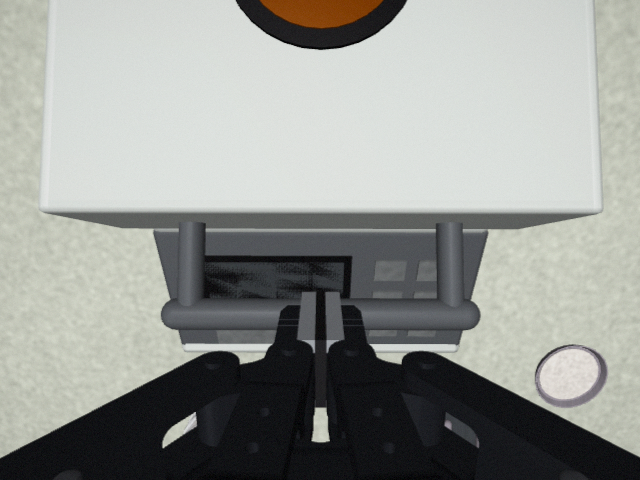

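Request:
{"name": "jog_arm", "arguments": {"jaw": [1,1,1,1,1,1,1,1], "linear": [[0,0.0019,0.004],[0,0.0037,0.0081],[0,0.0054,0.0122],[0,0.0071,0.0163],[0,0.0087,0.0205],[0,0.0102,0.0246],[0,0.0115,0.0287],[0,0.0128,0.0329]], "delta_rot": [[0,0,0],[0,0,0],[0,0,0],[0,0,0],[0,0,0],[0,0,0],[0,0,0],[0,0,0]]}}

```text
clock: 27.4
eef_pos: [0.4834, 0.1801, 0.1613]
tool_rot: [0.996, -0.088, 0.0, -0.0]
ft_force: [-0.3, 0.3, -0.5]
grip_width: 0.0002
```

Request:
{"name": "jog_arm", "arguments": {"jaw": [1,1,1,1,1,1,1,1], "linear": [[0,0.001,0.004],[0,0.0018,0.008],[0,0.0026,0.0118],[0,0.0033,0.0154],[0,0.0039,0.0188],[0,0.0044,0.022],[0,0.0049,0.025],[0,0.0053,0.028]], "delta_rot": [[0,0,0],[0,0,0],[0,0,0],[0,0,0],[0,0,0],[0,0,0],[0,0,0],[0,0,0]]}}

```text
clock: 28.07
eef_pos: [0.4824, 0.1749, 0.1334]
tool_rot: [0.996, -0.088, -0.0, 0.0]
ft_force: [-0.0, -1.4, 1.0]
grip_width: 0.0005
```

```bash
python3 arc.py
```

```text
t 28.0667 a 0.118 s err mm -0.2 z 0.1334 lat 0.0007 F [-0.  -1.4  1. ]
```

```bash
python3 -c "
from h import *
o,c,p,d=shot('s17','scene')
cv2.imwrite('pics/s17z.png',cv2.resize(p[100:260,280:480],(750,600),interpolation=cv2.INTER_CUBIC))
shot('w17')"
```

```text
(no output)
```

View pics/s17z.png

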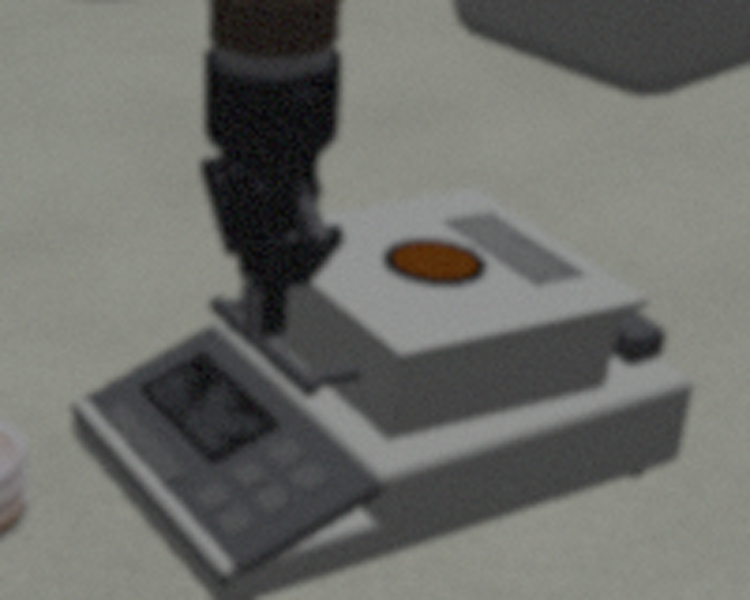

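View pics/w17.png

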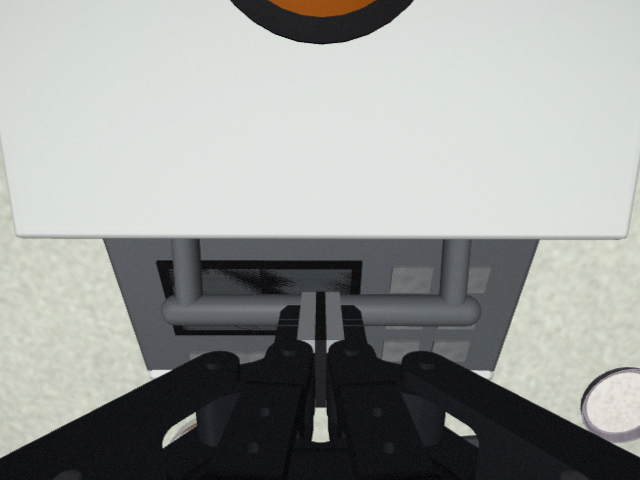

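Request:
{"name": "jog_arm", "arguments": {"jaw": [1,1,1,1,1,1,1,1], "linear": [[0,0.0002,0.002],[0,0.0004,0.004],[0,0.0006,0.0058],[0,0.0008,0.0074],[0,0.0009,0.0088],[0,0.001,0.01],[0,0.001,0.0111],[0,0.001,0.012]], "delta_rot": [[0,0,0],[0,0,0],[0,0,0],[0,0,0],[0,0,0],[0,0,0],[0,0,0],[0,0,0]]}}

```text
clock: 28.83
eef_pos: [0.4823, 0.1739, 0.1216]
tool_rot: [0.996, -0.088, 0.0, 0.0]
ft_force: [0.2, -1.2, 1.7]
grip_width: -0.0003
```

```bash
python3 arc.py
```

```text
t 28.8333 a 0.063 s err mm -0.2 z 0.1216 lat 0.0008 F [ 0.2 -1.2  1.7]
```

Continue in half‑millimetre steps until the stop shows in the force.

Request:
{"name": "jog_arm", "arguments": {"jaw": [1,1,1,1,1,1,1,1], "linear": [[0,0,0.0003],[0,0,0.0006],[0,0,0.0009],[0,0,0.0012],[0,0,0.0015],[0,0,0.0018],[0,0,0.002],[0,0,0.002]], "delta_rot": [[0,0,0],[0,0,0],[0,0,0],[0,0,0],[0,0,0],[0,0,0],[0,0,0],[0,0,0]]}}

```text
clock: 29.5
eef_pos: [0.4823, 0.174, 0.1208]
tool_rot: [0.996, -0.088, 0.0, -0.0]
ft_force: [-2.2, -1.7, 7.7]
grip_width: -0.0001
```

```bash
python3 arc.py
```

```text
t 29.5 a 0.06 s err mm -0.3 z 0.1208 lat 0.0008 F [-2.2 -1.7  7.7]
```

Request:
{"name": "jog_arm", "arguments": {"jaw": [1,1,1,1,1,1,1,1], "linear": [[0,0,0.0002],[0,0,0.0004],[0,0,0.0006],[0,0,0.0008],[0,0,0.0008],[0,0,0.0008],[0,0,0.0008],[0,0,0.0008]], "delta_rot": [[0,0,0],[0,0,0],[0,0,0],[0,0,0],[0,0,0],[0,0,0],[0,0,0],[0,0,0]]}}

```text
clock: 30.17
eef_pos: [0.4824, 0.174, 0.1207]
tool_rot: [0.996, -0.088, 0.001, -0.0]
ft_force: [-4.3, -2.8, 12.8]
grip_width: -0.0001
```

```bash
python3 arc.py
```

```text
t 30.1667 a 0.059 s err mm -0.3 z 0.1207 lat 0.0008 F [-4.3 -2.8 12.8]
```

Request:
{"name": "jog_arm", "arguments": {"jaw": [1,1,1,1,1,1,1,1], "linear": [[0,0,-0.002],[0,0,-0.005],[0,0,-0.012],[0,0,-0.025],[0,0,-0.045],[0,0.01,-0.07],[0,0.025,-0.1],[0,0.045,-0.13]], "delta_rot": [[0,0,0],[0,0,0],[0,0,0],[0,0,0],[0,0,0],[0,0,0],[0,0,0],[0,0,0]]}}

```text
clock: 30.83
eef_pos: [0.474, 0.13, 0.2498]
tool_rot: [0.996, -0.087, -0.001, -0.0]
ft_force: [1.0, 0.2, -0.1]
grip_width: 0.0001
```

Request:
{"name": "jog_arm", "arguments": {"jaw": [1,1,1,1,1,1,1,1], "linear": [[0,0.02,-0.02],[0,0.04,-0.035],[0,0.06,-0.05],[0,0.08,-0.06],[0,0.09,-0.07],[0,0.1,-0.08],[0,0.1,-0.08],[0,0.1,-0.08]], "delta_rot": [[0,0,0],[0,0,0],[0,0,0],[0,0,0],[0,0,0],[0,0,0],[0,0,0],[0,0,0]]}}

```text
clock: 31.5
eef_pos: [0.4573, 0.0313, 0.3292]
tool_rot: [0.996, -0.088, 0.0, -0.0]
ft_force: [0.8, 0.5, 0.3]
grip_width: 0.0
```

```bash
python3 - <<'E'
from h import *
o,c,p,d=shot('s18','scene');shot('w18');shot('t18','top');go([.4,0,.3],-10,o)
o,c,p,d=load('w18');P=cloud(c,d)
m=(abs(P[...,0]-.482)<.04)&(abs(P[...,1]-.176)<.008)&(P[...,2]>.08)
print("handle top z",np.percentile(P[m][:,2],[50,90,98]))
cv2.imwrite('pics/s18z.png',cv2.resize(cv2.imread('pics/s18.png')[100:260,280:480],(750,600),interpolation=cv2.INTER_CUBIC))
E
```

```text
t 31.5 pos [0.4573 0.0313 0.3292] linear mm [-51.   40.9  29.1] rot [-0.04 -0.04 -0.09] F [0.8 0.5 0.3] w 0.0
handle top z [0.10324165 0.10461473 0.10539172]
```

View pics/s18z.png

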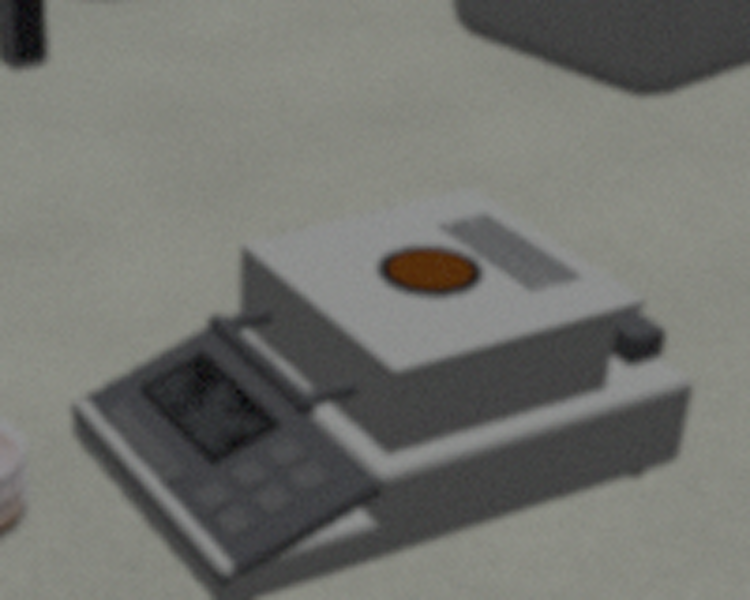

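View pics/s18.png

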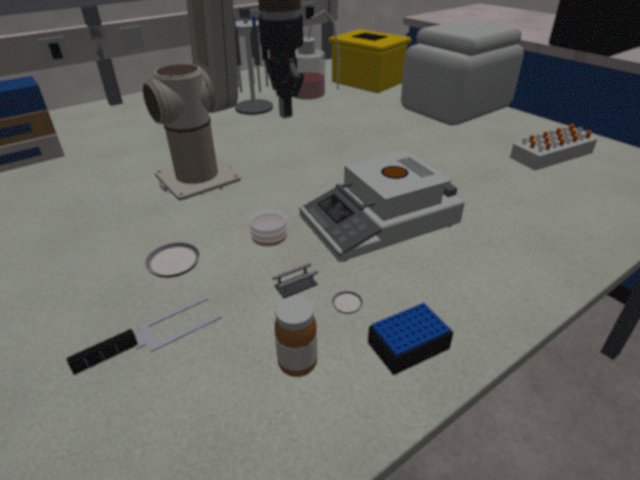

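View pics/w18.png

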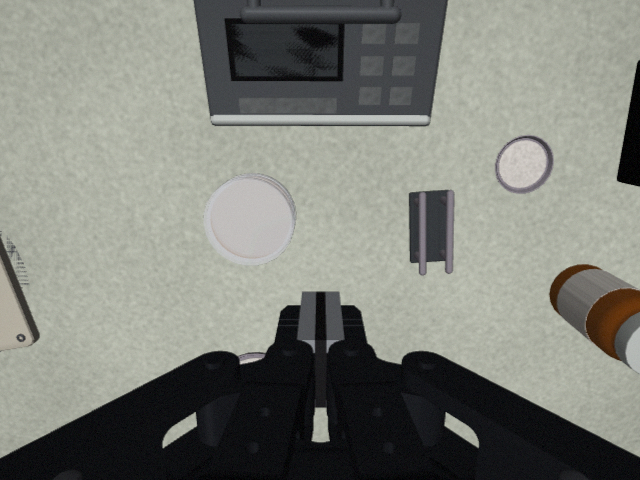

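Hood shut flat on the deck, with the handle top at about 0.104 m, which is the closed height. The lifter lies flat, the bystanders are in place and the arm is clear.

```bash
python3 -c "
from workcell import bot
print(bot.job_done())"
```

```text
the job is handed in; nothing more can be done
None
```

The job is handed in, at about 31.6 s of the 72 s allowed. I lifted the pan off the rest with the lifter, carried it level into the balance and set it on the support. I then drew the lifter out, laid it flat on the bench and pushed the hood shut by its handle.

**Pan:** it read level at rim height about 0.105 m, which means it was resting on the support. The top camera put it about 1.5 mm from the middle of the chamber. The scene camera's fit of the shield ring sat up to about 4 mm off the other estimates, so centring rests mainly on the top and wrist views. I could not see the pan once the hood was closed.

**Hood:** it came to its stop at the expected height, with the handle top at 0.103–0.105 m against 0.104 m. Holding it against the stop pressed with up to about 13 N, more than the 2 to 6 N the hinge needs. The hood did not move any further.

**Rest of the bench:** the lifter lies flat, the bystanders look unmoved, and the arm stood clear of everything at hand-in.

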